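# Close the rinsing tray's outlet and tip the tap nozzles into the drain corner

### The job

Press the loose drain gate down into the pocket at the outlet corner of the rinsing tray until its shoulder is flush with the tray's rim, while the tray still stands flat. Then lift the tray by its bridge handle a good 5 cm clear of the worktop and tip it about 25 degrees towards that corner, so that all three loose tap nozzles slide into the corner by the gate to drip off. Finish while still holding the tray up, tilted and still, with the nozzles gathered there and the gate flush; do not push the other things on the worktop about.

Things in the scene. Friction and masses are not known exactly. Their poses are not given: they have to be found in the camera images.
- tray: Green plastic open tray, loose, about 0.42 kg, inside 232 x 152, outside 240 (its x) x 160 (its y), floor 5 thick, rim 50 high. Origin under the floor's centre, z up. A bridge handle spans it along its y at mid length. The outlet corner is (+x, +y): a pocket stands there outside the +x wall, with a 32 wide window through wall and pocket.
- tray_handle (a point): Centre of the handle strap, 115 above the tray's underside: the strap runs along the tray's y (152 long), is 12 thick along the tray's x and 20 high (105 to 125 above the underside); it is carried by two flat uprights on the side walls. Axes as the tray's.
- tray_pocket (a point): Centre of the floor of the outlet pocket, 5 above the tray's underside, at (131, 50) in the tray's x, y. The pocket is open at the top, 22 (tray's x) x 44 (tray's y) inside, 45 deep, with its rim level with the tray's rim; walls 4 thick. Axes as the tray's.
- tray_corner (a point): The inner corner of the tray's floor beside the outlet, at (116, 76, 5) in the tray's frame: where the nozzles must gather. Axes as the tray's.
- gate: Drain gate: loose green plastic block standing upright, 50 g. Body 18 (its x) x 40 (its y) x 45 high (tapering to 14 x 36 over the lowest 6), slots on its faces; on top a grip tab 12 (x) x 26 (y) x 36 high. The body's flat top round the tab is the shoulder. Origin under its centre, z up. Fits the pocket either way round, long side along the tray's y, 2 play each side, no snap; flush when bottomed.
- nozzle1: Tap nozzle, steel and brass stepped disc, 26 across, 17 tall, 30 g, lying loose and slippery on the tray's floor (it slides from about 6 degrees of tilt, along a wall from some more). Origin under its centre.
- nozzle2: Tap nozzle, steel and brass stepped disc, 26 across, 17 tall, 30 g, lying loose and slippery on the tray's floor (it slides from about 6 degrees of tilt, along a wall from some more). Origin under its centre.
- nozzle3: Tap nozzle, steel and brass stepped disc, 26 across, 17 tall, 30 g, lying loose and slippery on the tray's floor (it slides from about 6 degrees of tilt, along a wall from some more). Origin under its centre.
- jug: yellow plastic detergent jug, 70 x 110 x 226 tall, bystander; origin under its centre
- bowls: stack of steel bowls, 146 across, 66 tall, bystander; origin under its centre
- jar: glass jar with a lid, 68 across, 100 tall, bystander; origin under its centre
- peeler: orange vegetable peeler lying flat, 155 long, 18 thick, bystander; origin at the handle, on the worktop
Things that resemble listed ones, but are neither listed nor needed, are in the scene too. What is meant by the gate is not orange, purple or red, and is the smaller of those in its own colour.

How it is judged:
By the outcome, as a careful person would: the job done as asked, in the order asked, and still so for the second after the job is handed in, while the arm keeps its last pose, push and grip.
It also fails if it takes over 58 s, if anything falls off the work surface, if the arm or the gripper's body presses on something with over 40 N, if the wrist force passes 120 N, or if a joint passes its speed limit or range.

### The arm

A 6-joint arm with a two-finger parallel gripper is mounted at the origin on the work surface. World frame = base frame: x ahead of the robot, y to its left, z up, the work surface at z = 0. Lengths are in m, angles in rad, forces in N, time in s.
With the tool pointing down it reaches from about 0.4 to 0.825 m from the base axis. Payload 7 kg.
Tool frame: the origin (TCP) lies between the finger pads; the fingertips stand 11 mm ahead of it and the grasp point (between the pads) lies 8 mm behind it; y points along the fingers, x is the direction in which the jaws open and shut, and the axes are right-handed (so a half turn about y gives the same grasp; the last joint's range is limited). The gripper opens to 88 mm and grips with 3 to 60 N. Pads are 19 mm wide; open, the fingers measure 130 mm over their backs; the gripper's body (78 mm by 193 mm) begins 47 mm behind the grasp point.
Start: joints at [-0.979, 0.359, 0.012, 0, -1.224, -0.288], TCP at [0.202, -0.644, 0.238] pointing down, gripper open.
Joint ranges: [-3.07, 3.07], [-1.43, 2.12], [-1.02, 1.25], [-3.03, 1.67], [-3.05, -0], [-3.03, 3.03]. Speed limits (rad/s): [2.39, 2.39, 3.01, 3.14, 3.14, 3.14].

### API

Orientations are given as a 3x3 rotation matrix whose columns are the frame's x, y, z axes.
In Python, from workcell import env gives the robot as it stands.
- The arm moves only by the tool carry_out, never from a script. Its argument "motion" is one flat list of numbers, 7 for each row, row after row: the shift along the tool's x, y, z in cm, then the turn, a rotation vector about the tool's x, y, z in rad, then the closure in counts, from 0 (fully open) to 255 (shut). In form: [dx, dy, dz, wx, wy, wz, grip, dx, dy, dz, wx, wy, wz, grip, ...]. A call has 1 to 20 rows; each row shifts and turns the commanded pose from where the row before left it, along the tool's axes as they then stand; what a row does not reach is not made up. A row lasts 1/12 s, in which the tool goes at most 41.7 mm and 7.16 degrees, less where a joint would pass 70% of its speed; a pose out of reach is approached as far as the arm can. A call is refused whole if a number of a shift passes 4.17 or a number of a turn 0.125, either way. A call with a gripper value outside its range is refused whole. The fingers move at their own pace and stop on an object; "newtons" is the grip in N (left out, the last holds). Time passes only in rows, so rows that do not move let the fingers close. It gives the time, the measured TCP pose, the force and the opening at its end, in the units of the state.
- env.get_obs(): the state, without advancing time (a new reading comes with each control period).
- env.get_image(name): name is "scene" or "side" or "wrist"; returns the picture (480x640x3 uint8, red, green, blue); there is no depth.
- env.camera_model(name): a dict with "fx", "fy", "cx", "cy" (pixels), "extrinsics" (4x4, takes a point from world to camera coordinates); the wrist camera has in their place "hand_eye" (4x4, takes a point from camera to tool coordinates, whose origin is the TCP and whose axes are the tool frame's). Camera axes: x right, y up, looking along -z (the intrinsics and any distortion apply to the point x, -y, -z); pixel columns grow to the right and rows downward; lengths in m; the calibration is good to about 2 mm. A picture is of the moment at which its call begins: read the wrist's pose just before it. camera_model takes no time and is no camera call.
- env.finish_job(): hands the job in, once; it reports no verdict.
The state is a dict: "time_s": time; "joints": joint angles; "qd": joint speeds; "effort": joint torques, N m; "tcp_pos": TCP position; "ee_rot": TCP orientation; "contact_force": force on the tool from outside, world axes, zero at the start; "moment": the same for the moment, N m; "width": opening from 0.0 (shut) to 1.0 (fully open).
Only numpy, scipy, OpenCV 4.12 (cv2) and the standard library are available. Lean on these libraries where they do the work, as an engineer would, in place of code of your own. Each camera call takes 0.05 s, during which the arm holds its last target.

## Working session

There is one attempt and no reset: what is moved stays moved. The work goes in short steps, Python scripts to look and compute and a tool call to move; the robot and the scene stay as the last step left them, time stands still between calls to the robot, and variables do not carry over. Pictures are saved under pics/ and viewed, and the job is handed in when it is done.

Besides the shell and the picture viewer there is one more tool, called after "Call:" as a command line: name --argument value ..., lists and objects as JSON in quotes. carry_out: Moves the arm, as the interface text tells. Its arguments: {"type":"object","properties":{"motion":{"type":"array"},"newtons":{"type":"number"}},"required":["motion"]}

```bash
mkdir -p pics; ls; python3 - <<'E'
from workcell import env
import cv2,numpy as np
np.set_printoptions(precision=4,suppress=True)
print(env.get_obs())
for n in ["scene","side","wrist"]:
    print(n,env.camera_model(n))
    cv2.imwrite(f"pics/{n}0.png",env.get_image(n)[:,:,::-1])
E
```

```text
pics
{'time_s': 0.0, 'joints': array([-0.9789,  0.3594,  0.0111, -0.0004, -1.2241, -0.2881]), 'qd': array([ 0.0009, -0.0002,  0.0016,  0.0024, -0.0002, -0.0006]), 'effort': array([ -0.0012, -58.2713,  29.306 ,   6.9974,   0.0067,  -0.0002]), 'tcp_pos': array([ 0.2017, -0.6437,  0.2366]), 'ee_rot': array([[-0.299 , -0.0006, -0.9543],
       [ 0.9543,  0.0015, -0.299 ],
       [ 0.0016, -1.    ,  0.0001]]), 'contact_force': array([ 0.217 , -0.7319, -0.9291]), 'moment': array([0.0486, 0.0304, 0.0319]), 'width': 1.0000624006398668}
scene {'fx': 455.85756506281865, 'fy': 455.85756506281865, 'cx': 320.4801936236835, 'cy': 235.12453308298322, 'extrinsics': array([[-0.7044,  0.7094, -0.0226,  0.3595],
       [-0.4436, -0.4151,  0.7943,  0.1382],
       [ 0.5541,  0.5696,  0.6071, -1.374 ],
       [ 0.    ,  0.    ,  0.    ,  1.    ]])}
side {'fx': 461.89939101331316, 'fy': 461.89939101331316, 'cx': 324.00639229133054, 'cy': 236.80297050955602, 'extrinsics': array([[-0.8854, -0.4647,  0.0057,  0.4337],
       [ 0.3047, -0.5712,  0.7622, -0.2398],
       [-0.351 ,  0.6766,  0.6474, -0.9718],
       [ 0.    ,  0.    ,  0.    ,  1.    ]])}
wrist {'fx': 415.938057951725, 'fy': 415.938057951725, 'cx': 324.372000884985, 'cy': 241.40703592772041, 'hand_eye': array([[ 1.    ,  0.0002,  0.0003, -0.0005],
       [ 0.0003,  0.2684, -0.9633, -0.1461],
       [-0.0002,  0.9633,  0.2684,  0.0716],
       [ 0.    ,  0.    ,  0.    ,  1.    ]])}
```

View pics/scene0.png

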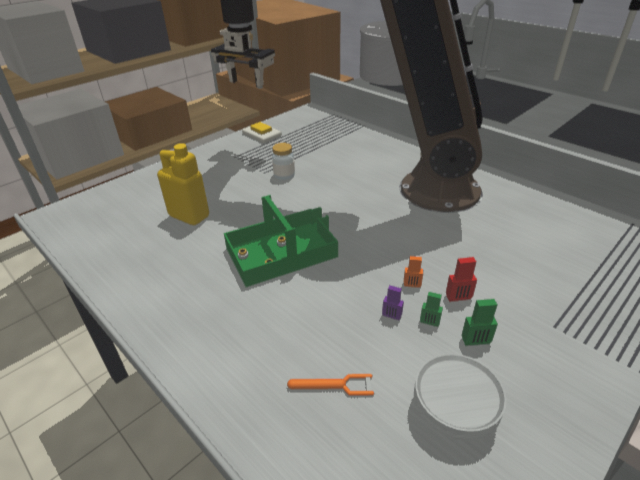

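View pics/side0.png

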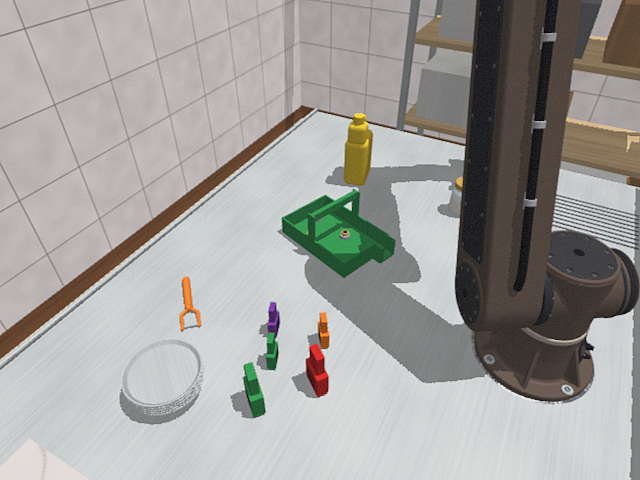

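View pics/wrist0.png

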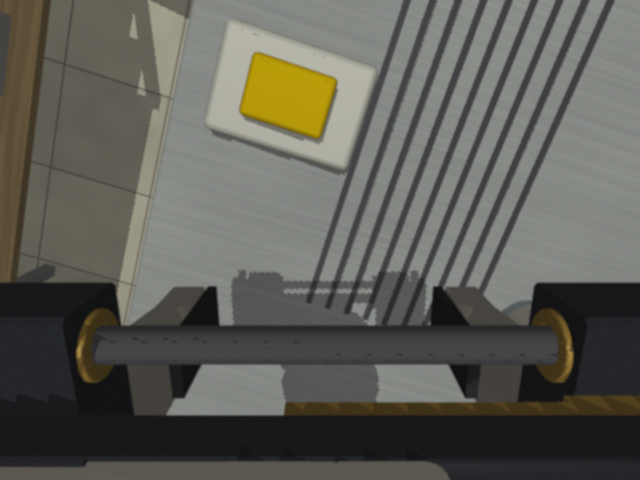

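```bash
python3 - <<'E'
import cv2
a=cv2.imread('pics/scene0.png');b=cv2.imread('pics/side0.png')
def z(i,x,y,w,h,n,s): cv2.imwrite(n,cv2.resize(i[y:y+h,x:x+w],None,fx=s,fy=s,interpolation=cv2.INTER_CUBIC))
z(a,210,180,150,110,'pics/sc_tray.png',5)
z(b,270,180,150,110,'pics/si_tray.png',5)
z(a,370,240,150,110,'pics/sc_g.png',5)
z(b,230,290,120,135,'pics/si_g.png',4)
E
```

```text
(no output)
```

View pics/sc_tray.png

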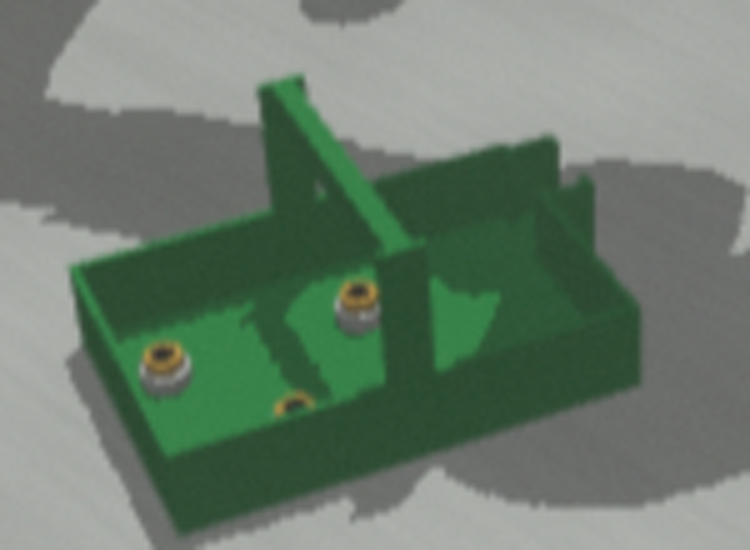

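View pics/si_tray.png

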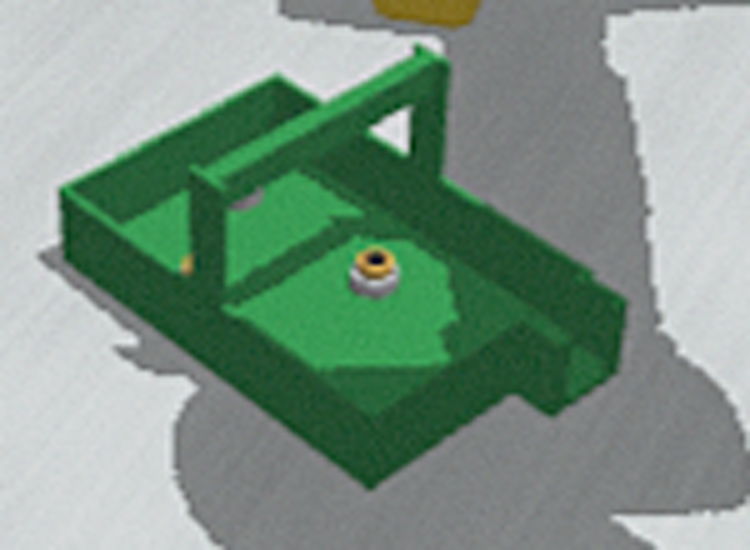

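View pics/sc_g.png

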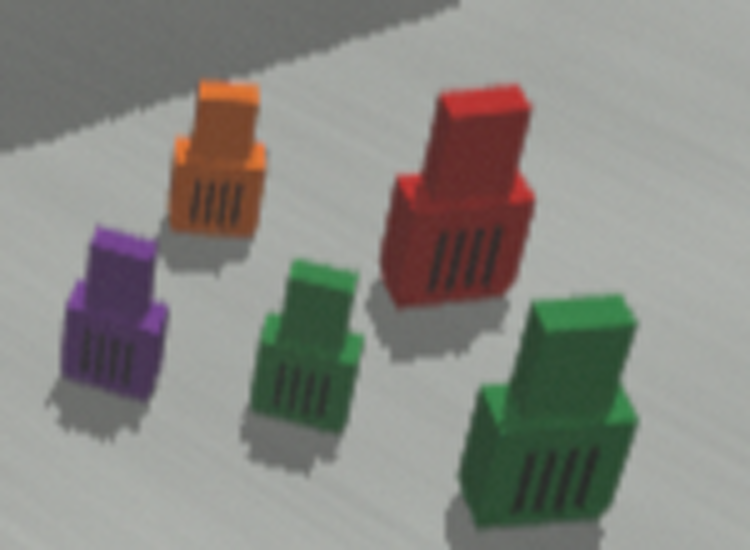

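View pics/si_g.png

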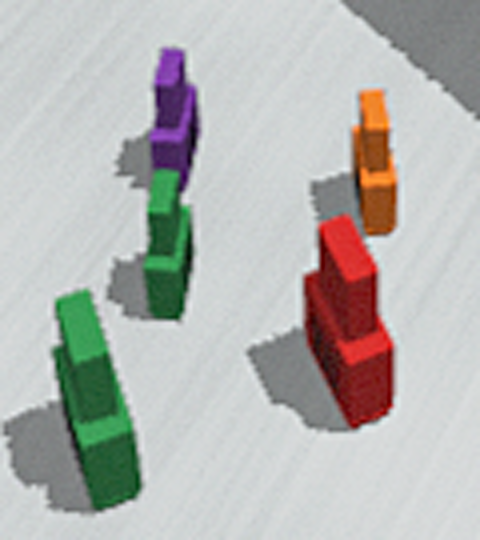

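```bash
cat > h.py <<'E'
import numpy as np, cv2
from scipy.optimize import least_squares
from workcell import env
np.set_printoptions(precision=4,suppress=True)
def ext(n,obs=None):
    m=env.camera_model(n)
    if 'extrinsics' in m: E=m['extrinsics']
    else:
        obs=obs or env.get_obs(); T=np.eye(4);T[:3,:3]=obs['ee_rot'];T[:3,3]=obs['tcp_pos']
        E=np.linalg.inv(T@m['hand_eye'])
    return m,E
def proj(n,P,obs=None,ME=None):
    m,E=ME or ext(n,obs); p=np.atleast_2d(P)@E[:3,:3].T+E[:3,3]
    return np.c_[m['cx']+m['fx']*p[:,0]/-p[:,2], m['cy']+m['fy']*-p[:,1]/-p[:,2]]
def ray(n,uv,z,obs=None):
    m,E=ext(n,obs); uv=np.atleast_2d(np.array(uv,float))
    d=np.c_[(uv[:,0]-m['cx'])/m['fx'],-(uv[:,1]-m['cy'])/m['fy'],-np.ones(len(uv))]@E[:3,:3]
    c=-E[:3,:3].T@E[:3,3]
    return c+d*((z-c[2])/d[:,2])[:,None]
def fit(obs_pts,x0):  # obs_pts: (cam, (u,v), local xyz m)
    mes={n:ext(n) for n in {o[0] for o in obs_pts}}
    def f(q):
        c,s=np.cos(q[2]),np.sin(q[2]);R=np.array([[c,-s,0],[s,c,0],[0,0,1]])
        return np.concatenate([(proj(o[0],R@np.array(o[2])+[q[0],q[1],0],ME=mes[o[0]])[0]-o[1]) for o in obs_pts])
    r=least_squares(f,x0,loss='soft_l1'); return r.x,f(r.x).reshape(-1,2)
E
python3 - <<'E'
from h import *
S=lambda u,v:(u/5+210,v/5+180); D=lambda u,v:(u/5+270,v/5+180)
P=[('scene',S(72,268),(-.12,.08,.05)),('scene',S(180,532),(-.12,-.08,0)),('scene',S(640,306),(.12,-.08,.05)),('scene',S(640,383),(.12,-.08,0)),
('side',D(62,190),(-.12,-.08,.05)),('side',D(278,76),(-.12,.08,.05)),('side',D(372,488),(.12,-.08,0)),('side',D(65,255),(-.12,-.08,0))]
for p in P: print(p[0],p[2],ray(p[0],p[1],p[2][2])[0])
q,r=fit(P,[.6,-.3,2]);print('tray',q,r)
c,s=np.cos(q[2]),np.sin(q[2]);R=np.array([[c,-s,0],[s,c,0],[0,0,1]])
W=lambda l:R@np.array(l)+[q[0],q[1],0]
print('handle',W([0,0,.115]),'pocket',W([.131,.05,.05]),'corner',W([.116,.076,.005]))
print('nozzles sc',ray('scene',[S(163,372),S(357,308),S(295,402)],.015),'si',ray('side',[D(374,272)],.012))
G=lambda u,v:(u/5+370,v/5+240); H=lambda u,v:(u/4+230,v/4+290)
print('tabtop sc',ray('scene',[G(293,262),G(358,274),G(352,290),G(286,280)],.081))
print('base sc',ray('scene',[G(250,415),G(342,432)],.0))
print('tabtop si',ray('side',[H(153,174),H(179,171),H(175,202),H(149,204)],.081))
print('base si',ray('side',[H(148,315),H(182,318)],.0))
print('others base',ray('scene',[G(65,380),G(155,398),G(172,230),G(250,236),G(398,305),G(510,300)],0))
E
```

```text
scene (-0.12, 0.08, 0.05) [ 0.6125 -0.2351  0.05  ]
scene (-0.12, -0.08, 0) [ 0.6644 -0.0905  0.    ]
scene (0.12, -0.08, 0.05) [ 0.4411 -0.0074  0.05  ]
scene (0.12, -0.08, 0) [ 0.44   -0.0084  0.    ]
side (-0.12, -0.08, 0.05) [ 0.6615 -0.088   0.05  ]
side (-0.12, 0.08, 0.05) [ 0.6085 -0.2355  0.05  ]
side (0.12, -0.08, 0) [ 0.4388 -0.0106  0.    ]
side (-0.12, -0.08, 0) [ 0.6656 -0.0927  0.    ]
tray [ 0.5246 -0.1245  2.796 ] [[-0.5484 -1.2593]
 [ 0.1216  0.1666]
 [ 0.2959 -0.652 ]
 [ 0.2735 -0.2573]
 [-0.607  -0.7143]
 [ 0.2396 -1.066 ]
 [-0.3314  0.523 ]
 [-0.2308  0.6905]]
handle [ 0.5246 -0.1245  0.115 ] pocket [ 0.3844 -0.1272  0.05  ] corner [ 0.3897 -0.1567  0.005 ]
nozzles sc [[ 0.6083 -0.1736  0.015 ]
 [ 0.5086 -0.142   0.015 ]
 [ 0.5781 -0.1084  0.015 ]] si [[ 0.5037 -0.1465  0.012 ]]
tabtop sc [[0.4672 0.2655 0.081 ]
 [0.4551 0.288  0.081 ]
 [0.4644 0.2913 0.081 ]
 [0.4776 0.2693 0.081 ]]
base sc [[0.48   0.2645 0.    ]
 [0.4615 0.2975 0.    ]]
tabtop si [[0.4714 0.2702 0.081 ]
 [0.4612 0.2628 0.081 ]
 [0.4529 0.2793 0.081 ]
 [0.4633 0.2862 0.081 ]]
base si [[0.4649 0.2957 0.    ]
 [0.4488 0.2891 0.    ]]
others base [[0.518  0.1962 0.    ]
 [0.4998 0.2301 0.    ]
 [0.412  0.174  0.    ]
 [0.3908 0.2021 0.    ]
 [0.3823 0.2745 0.    ]
 [0.3459 0.3084 0.    ]]
```

```bash
python3 - <<'E'
from h import *
G=lambda u,v:(u/5+370,v/5+240)
print('big green base',ray('scene',[G(475,525),G(600,520)],0), 'top z.11',ray('scene',[G(540,298),G(622,295),G(635,310),G(530,325)],.113))
print('red top',ray('scene',[G(440,90),G(520,87),G(530,108),G(438,115)],.113))
print('jug base',ray('scene',[(187,220)],0),'jar',ray('scene',[(283,176)],0),'bowls',ray('scene',[(459,392)],.066),'peeler',ray('scene',[(290,384),(373,377)],0.01))
# gate fit
H=lambda u,v:(u/4+230,v/4+290)
x,y,z=.006,.013,.081
P=[('scene',G(293,262),(-x,-y,z)),('scene',G(358,274),(-x,y,z)),('scene',G(352,290),(x,y,z)),('scene',G(286,280),(x,-y,z)),
('scene',G(252,413),(.008,-.019,.0)),('scene',G(342,432),(.008,.019,.0)),
('side',H(153,174),(x,-y,z)),('side',H(179,171),(-x,-y,z)),('side',H(175,202),(-x,y,z)),('side',H(149,204),(x,y,z)),
('side',H(148,315),(.008,.019,0)),('side',H(182,318),(-.008,.019,0))]
q,r=fit(P,[.4645,.2775,.5]);print(q,np.degrees(q[2]),r)
R=env.get_obs()['ee_rot']
t=np.array([.45,-.2,.30])-env.get_obs()['tcp_pos']
print('to via',R.T@t*100)
E
```

```text
big green base [[0.4663 0.3625 0.    ]
 [0.4299 0.397  0.    ]] top z.11 [[0.4499 0.3586 0.113 ]
 [0.4276 0.3798 0.113 ]
 [0.4315 0.387  0.113 ]
 [0.4649 0.3629 0.113 ]]
red top [[0.3705 0.2677 0.113 ]
 [0.3463 0.2907 0.113 ]
 [0.3554 0.3005 0.113 ]
 [0.3849 0.2756 0.113 ]]
jug base [[ 0.6133 -0.4244  0.    ]] jar [[ 0.2683 -0.4094  0.    ]] bowls [[0.6135 0.4263 0.066 ]] peeler [[0.7734 0.1828 0.01  ]
 [0.6566 0.2825 0.01  ]]
[0.4633 0.2765 0.4524] 25.9217218168718 [[-0.3619 -1.7275]
 [-0.2332 -1.3663]
 [ 0.2076 -0.4696]
 [ 0.1553 -1.2896]
 [-0.6741 -0.33  ]
 [-0.3282  0.0896]
 [-0.4821 -1.5793]
 [-0.8727 -0.6552]
 [-1.4144  2.509 ]
 [-1.1602  1.8281]
 [ 0.7552  1.097 ]
 [ 0.1564  0.5851]]
to via [ 34.9296  -6.2757 -36.9553]
```

Call:
carry_out --motion '[0,-3,0,0,-0.12,0,0,0,-3,0,0,-0.12,0,0,0,0,0,0,-0.12,0,0,0,0,0,0,-0.12,0,0,0,0,0,0,-0.12,0,0,0,0,0,0,-0.12,0,0,0,0,0,0,-0.12,0,0,0,0,0,0,-0.12,0,0,0,0,0,0,-0.12,0,0,0,0,0,0,-0.12,0,0,0,0,0,0,-0.12,0,0,0,0,0,0,-0.12,0,0,0,0,0,0,-0.12,0,0,0,0,0,0,-0.12,0,0,0,0,0,0,-0.04,0,100]'

```text
time_s: 1.4
tcp_pos: [0.2019, -0.6439, 0.2971]
ee_rot: [[-0.896, -0.0, 0.444], [-0.444, 0.001, -0.896], [-0.0, -1.0, -0.001]]
contact_force: [0.5, 0.3, -0.7]
width: 0.968
```

```bash
python3 - <<'E'
from h import *
o=env.get_obs();R=o['ee_rot'];p=o['tcp_pos'];print(o['time_s'],o['joints'],p,R)
v=np.array([.46,-.19,.30]);g=np.array([.463,.22,.26])
print('via',R.T@(v-p)*100,'then',R.T@(g-v)*100)
E
```

```text
1.4 [-0.9789  0.3308  0.1054 -0.0002 -1.3462  1.4389] [ 0.2019 -0.6439  0.2971] [[-0.8961 -0.0003  0.4439]
 [-0.4439  0.0007 -0.8961]
 [-0.0001 -1.     -0.0008]]
via [-43.2804  -0.2603 -29.2104] then [-18.4701   4.0306 -36.6019]
```

Call:
carry_out --motion '[-3.6,0,-2.43,0,0,0,100,-3.6,0,-2.43,0,0,0,100,-3.6,0,-2.43,0,0,0,100,-3.6,0,-2.43,0,0,0,100,-3.6,0,-2.43,0,0,0,100,-3.6,0,-2.43,0,0,0,100,-3.6,0,-2.43,0,0,0,100,-3.6,0,-2.43,0,0,0,100,-3.6,0,-2.43,0,0,0,100,-3.6,0,-2.43,0,0,0,100,-3.6,0,-2.43,0,0,0,100,-3.6,0,-2.43,0,0,0,100]'

```text
time_s: 2.4
tcp_pos: [0.4525, -0.2092, 0.2978]
ee_rot: [[-0.899, 0.001, 0.438], [-0.438, 0.0, -0.899], [-0.0, -1.0, 0.0]]
contact_force: [1.1, -0.8, 0.3]
width: 0.606
```

Call:
carry_out --motion '[-1.68,0.36,-3.33,0,0,0,100,-1.68,0.36,-3.33,0,0,0,100,-1.68,0.36,-3.33,0,0,0,100,-1.68,0.36,-3.33,0,0,0,100,-1.68,0.36,-3.33,0,0,0,100,-1.68,0.36,-3.33,0,0,0,100,-1.68,0.36,-3.33,0,0,0,100,-1.68,0.36,-3.33,0,0,0,100,-1.68,0.36,-3.33,0,0,0,100,-1.68,0.36,-3.33,0,0,0,100,-1.68,0.36,-3.33,0,0,0,100,0,0,0,0,0,0,100,0,0,0,0,0,0,100]'

```text
time_s: 3.48
tcp_pos: [0.4574, 0.2007, 0.2571]
ee_rot: [[-0.898, -0.001, 0.44], [-0.44, -0.001, -0.898], [0.002, -1.0, 0.0]]
contact_force: [-0.5, -1.5, -0.8]
width: 0.608
```

```bash
python3 - <<'E'
from h import *
o=env.get_obs();R=o['ee_rot'];p=o['tcp_pos'];print(o['time_s'],o['joints'],p,R,o['width'],o['contact_force'])
cv2.imwrite('pics/w1.png',env.get_image('wrist')[:,:,::-1])
c,s=np.cos(.4524),np.sin(.4524)
for l in [(.006,.013,.081),(-.006,.013,.081),(.006,-.013,.081),(-.006,-.013,.081),(0,0,0)]:
  print(proj('wrist',[.4633+c*l[0]-s*l[1],.2765+s*l[0]+c*l[1],l[2]],o))
E
```

```text
3.4833 [ 0.8073  0.0544 -0.3334 -0.0002 -1.1847 -0.3513] [0.4574 0.2007 0.2571] [[-0.8978 -0.0013  0.4403]
 [-0.4403 -0.001  -0.8978]
 [ 0.0016 -1.      0.0004]] 0.607765954081801 [-0.5087 -1.484  -0.7692]
[[271.8151 311.814 ]]
[[286.0374 311.8439]]
[[270.8531 282.964 ]]
[[285.3639 282.9975]]
[[286.7563 266.0094]]
```

View pics/w1.png

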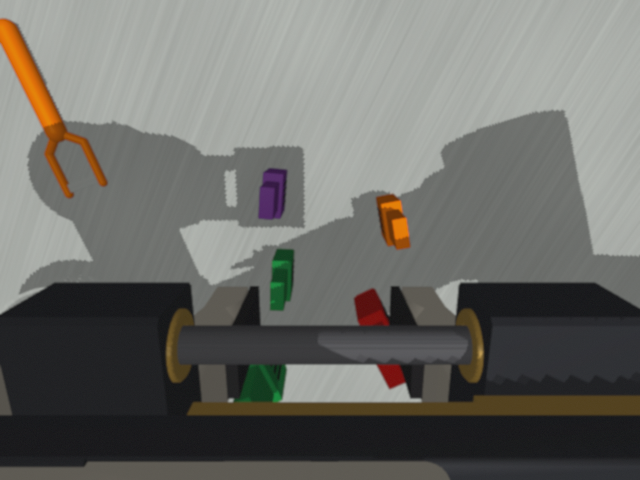

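```bash
python3 - <<'E'
import cv2
a=cv2.imread('pics/w1.png')
cv2.imwrite('pics/w1z.png',cv2.resize(a[235:325,240:330],None,fx=6,fy=6,interpolation=cv2.INTER_CUBIC))
E
```

```text
(no output)
```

View pics/w1z.png

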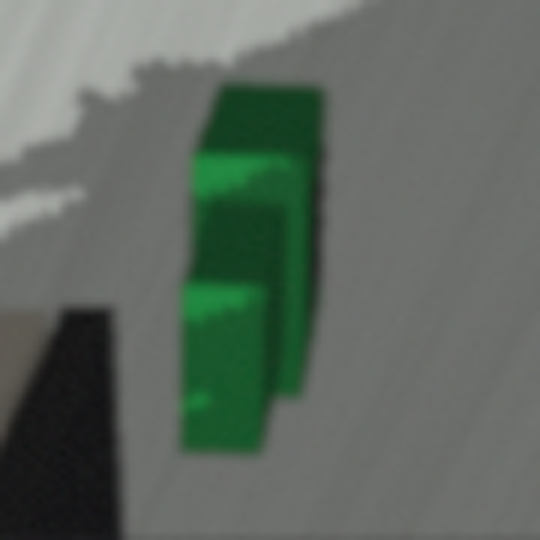

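```bash
python3 - <<'E'
from h import *
o=env.get_obs();R=o['ee_rot'];p=o['tcp_pos']
r=ray('wrist',[(270.8,282.5),(284.7,282.5),(283.7,310.3),(270.3,310.3)],.081,o)
print(r,r.mean(0)); c=r.mean(0)
e=r[3]+r[2]-r[0]-r[1];print('long az',np.degrees(np.arctan2(e[1],e[0])),'jaw az',np.degrees(np.arctan2(R[1,0],R[0,0])))
for c in (c[:2],[.4633,.2765]): print(R.T@(np.array([*c,.060])-p)*100)
E
```

```text
[[0.4748 0.2661 0.081 ]
 [0.4644 0.261  0.081 ]
 [0.4548 0.2842 0.081 ]
 [0.4649 0.2892 0.081 ]] [0.4647 0.2751 0.081 ]
long az 112.86785261881401 jaw az -153.95063991543034
[-3.9934 19.7377 -6.4815]
[-3.9249 19.7377 -6.6685]
```

Call:
carry_out --motion '[-1.3,1,-2.2,0,0,0,100,-1.3,1,-2.2,0,0,0,100,-1.35,1,-2.15,0,0,0,100,0,3,0,0,0,0,100,0,3,0,0,0,0,100,0,3,0,0,0,0,100,0,2.5,0,0,0,0,100,0,0,0,0,0,0,100,0,0,0,0,0,0,100]'

```text
time_s: 4.28
tcp_pos: [0.4647, 0.2737, 0.1127]
ee_rot: [[-0.9, -0.001, 0.437], [-0.437, -0.002, -0.9], [0.002, -1.0, 0.001]]
contact_force: [0.5, -0.1, 1.5]
width: 0.607
```

```bash
python3 - <<'E'
from h import *
o=env.get_obs();R=o['ee_rot'];p=o['tcp_pos'];print(p)
cv2.imwrite('pics/w2.png',env.get_image('wrist')[:,:,::-1])
for c in ([.4647,.2751],[.4633,.2765]): print(R.T@(np.array([*c,.060])-p)*100)
E
```

```text
[0.4647 0.2737 0.1127]
[-0.0697  5.2698 -0.1345]
[-0.0048  5.2697 -0.3215]
```

View pics/w2.png

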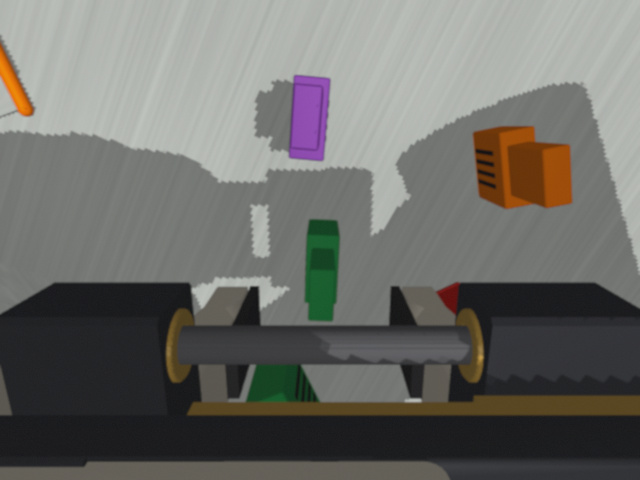

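Call:
carry_out --motion '[0,2,-0.1,0,0,0,100,0,2,-0.1,0,0,0,100,0,1.2,0,0,0,0,100,0,0,0,0,0,0,100,0,0,0,0,0,0,255,0,0,0,0,0,0,255,0,0,0,0,0,0,255,0,0,0,0,0,0,255,0,0,0,0,0,0,255,0,0,0,0,0,0,255,0,0,0,0,0,0,255,0,0,0,0,0,0,255]' --newtons 25

```text
time_s: 5.33
tcp_pos: [0.464, 0.2771, 0.0612]
ee_rot: [[-0.899, 0.0, 0.438], [-0.438, 0.0, -0.899], [-0.0, -1.0, -0.0]]
contact_force: [-0.4, 0.3, 2.8]
width: 0.133
```

```bash
python3 - <<'E'
from h import *
o=env.get_obs();R=o['ee_rot'];p=o['tcp_pos'];print(p,o['width']*88,o['contact_force'],o['joints'])
E
```

```text
[0.464  0.2771 0.0612] 11.719920509868938 [-0.3615  0.3154  2.8   ] [ 0.9013  0.3232 -0.5033  0.0001 -0.7441 -0.4482]
```

Call:
carry_out --motion '[0,-2,0,0,0,0,255,0,-3.5,0,0,0,0,255,0,-3.5,0,0,0,0,255,0,-3.5,0,0,0,0,255,0,-3.5,0,0,0.1,0,255,0,0,0,0,0.1,0,255,0,0,0,0,0.1,0,255,0,0,0,0,0.1,0,255,0,0,0,0,0.1,0,255,0,0,0,0,0.1,0,255,0,0,0,0,0.1,0,255,0,0,0,0,0.1,0,255,0,0,0,0,0,0,255,0,0,0,0,0,0,255]'

```text
time_s: 6.5
tcp_pos: [0.4638, 0.2769, 0.2208]
ee_rot: [[-0.941, -0.0, -0.337], [0.337, -0.0, -0.941], [0.0, -1.0, 0.0]]
contact_force: [0.0, 0.7, -0.4]
width: 0.14
```

```bash
python3 - <<'E'
from h import *
o=env.get_obs();R=o['ee_rot'];p=o['tcp_pos'];print(p,o['width']*88,o['contact_force'],o['joints'])
print('jaw az',np.degrees(np.arctan2(R[1,0],R[0,0])))
print(R.T@(np.array([.384,-.127,.2])-p)*100)
for n in ('scene','side'): cv2.imwrite(f'pics/{n}3.png',env.get_image(n)[:,:,::-1])
E
```

```text
[0.4638 0.2769 0.2208] 12.30865610520389 [ 0.0486  0.6788 -0.4058] [ 0.9012  0.1498 -0.3103 -0.0001 -1.1112 -1.2451]
jaw az 160.2940622133379
[-6.1078  2.092  40.719 ]
```

View pics/scene3.png

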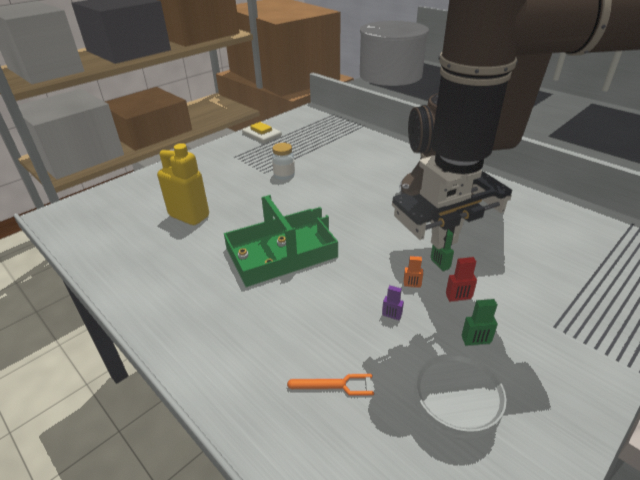

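View pics/side3.png

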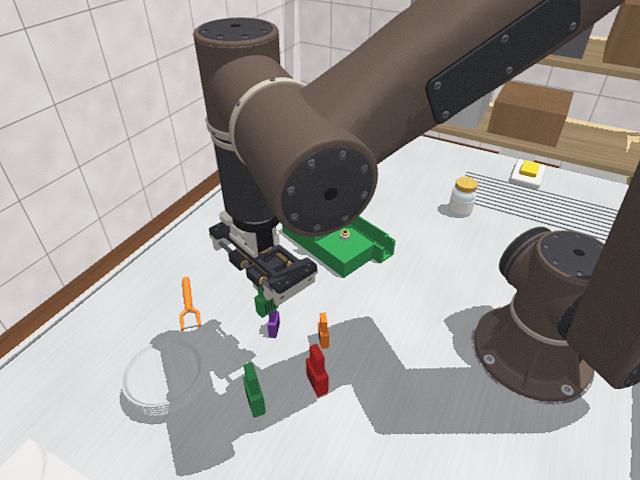

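Call:
carry_out --motion '[-0.47,0.1,3.8,0,0,0,255,-0.47,0.1,3.8,0,0,0,255,-0.47,0.1,3.8,0,0,0,255,-0.47,0.1,3.8,0,0,0,255,-0.47,0.1,3.8,0,0,0,255,-0.47,0.1,3.8,0,0,0,255,-0.47,0.1,3.8,0,0,0,255,-0.47,0.1,3.8,0,0,0,255,-0.47,0.1,3.8,0,0,0,255,-0.47,0.1,3.8,0,0,0,255,-0.47,0.1,3.8,0,0,0,255,-0.47,0.1,3.8,0,0,0,255,-0.47,0.1,3.8,0,0,0,255,0,0,0,0,0,0,255,0,0,0,0,0,0,255,0,0,0,0,0,0,255]'

```text
time_s: 7.93
tcp_pos: [0.3531, -0.2086, 0.2079]
ee_rot: [[-0.94, -0.0, -0.34], [0.34, 0.0, -0.94], [0.0, -1.0, -0.0]]
contact_force: [-0.9, 0.5, 0.2]
width: 0.142
```

```bash
python3 - <<'E'
from h import *
o=env.get_obs();R=o['ee_rot'];p=o['tcp_pos'];print(p,o['width']*88,o['contact_force'],o['joints'])
cv2.imwrite('pics/w4.png',env.get_image('wrist')[:,:,::-1])
q=[.5246,-.1245,2.796];c,s=np.cos(q[2]),np.sin(q[2])
for l in [(.12,.028,.05),(.142,.028,.05),(.142,.072,.05),(.12,.072,.05),(.131,.05,.005),(.116,-.076,.05),(.12,-.08,.05)]:
  print(l,proj('wrist',[q[0]+c*l[0]-s*l[1],q[1]+s*l[0]+c*l[1],l[2]],o))
E
```

```text
[ 0.3531 -0.2086  0.2079] 12.514051187504672 [-0.901   0.5019  0.1826] [-0.0469 -0.0722 -0.5761 -0.0001 -1.0669 -0.3004]
(0.12, 0.028, 0.05) [[310.0812 354.8556]]
(0.142, 0.028, 0.05) [[336.8682 354.8028]]
(0.142, 0.072, 0.05) [[337.2037 305.4094]]
(0.12, 0.072, 0.05) [[309.4571 305.4648]]
(0.131, 0.05, 0.005) [[323.4986 307.1123]]
(0.116, -0.076, 0.05) [[306.8955 459.0516]]
(0.12, -0.08, 0.05) [[311.4444 462.7366]]
```

View pics/w4.png

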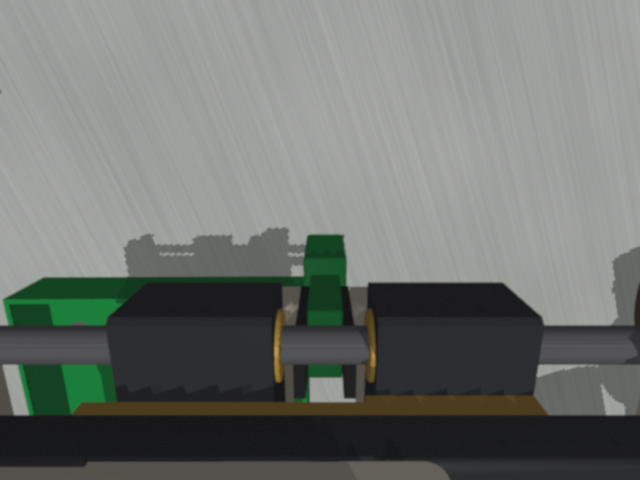

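Call:
carry_out --motion '[0,0,-3.4,0,0,0,255,0,0,-3.4,0,0,0,255,0,0,-3.4,0,0,0,255,0,0,-3.4,0,0,0,255,0,0,-3.0,0,0,0,255,0,0,0,0,0,0,255,0,0,0,0,0,0,255,0,0,0,0,0,0,255]'

```text
time_s: 8.65
tcp_pos: [0.4097, -0.0509, 0.2079]
ee_rot: [[-0.942, -0.0, -0.336], [0.336, -0.0, -0.942], [0.0, -1.0, 0.0]]
contact_force: [-0.2, -1.3, -0.1]
width: 0.135
```

```bash
python3 - <<'E'
from h import *
o=env.get_obs();R=o['ee_rot'];p=o['tcp_pos'];print(p,o['width']*88,o['contact_force'],o['joints'])
im=env.get_image('wrist')[:,:,::-1]
cv2.imwrite('pics/w5.png',im)
q=[.5246,-.1245,2.796];c,s=np.cos(q[2]),np.sin(q[2])
for l in [(.12,.028,.05),(.142,.028,.05),(.142,.072,.05),(.12,.072,.05),(.146,.076,.05),(.131,.05,.005)]:
  print(l,proj('wrist',[q[0]+c*l[0]-s*l[1],q[1]+s*l[0]+c*l[1],l[2]],o))
E
```

```text
[ 0.4097 -0.0509  0.2079] 11.846892040521254 [-0.1624 -1.3028 -0.0543] [ 0.3594 -0.0668 -0.5713 -0.0001 -1.0666 -0.7024]
(0.12, 0.028, 0.05) [[307.4545 145.8558]]
(0.142, 0.028, 0.05) [[338.3012 145.9297]]
(0.142, 0.072, 0.05) [[339.0301  80.0814]]
(0.12, 0.072, 0.05) [[306.905   79.9986]]
(0.146, 0.076, 0.05) [[344.9618  73.8387]]
(0.131, 0.05, 0.005) [[323.0809 115.182 ]]
```

View pics/w5.png

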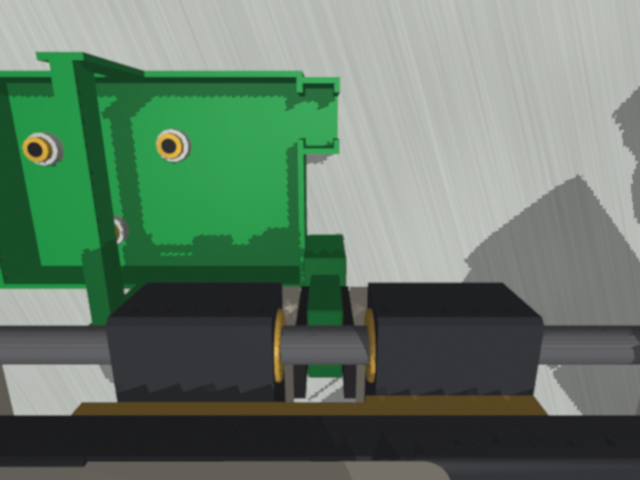

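Excellent view: the pocket is at about (300–340, 78–152), its window through the wall visible; zoom.

```bash
python3 - <<'E'
import cv2
a=cv2.imread('pics/w5.png')
cv2.imwrite('pics/w5z.png',cv2.resize(a[60:160,270:360],None,fx=6,fy=6,interpolation=cv2.INTER_CUBIC))
cv2.imwrite('pics/w5g.png',cv2.resize(a[220:390,280:370],None,fx=3.5,fy=3.5,interpolation=cv2.INTER_CUBIC))
E
```

```text
(no output)
```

View pics/w5z.png

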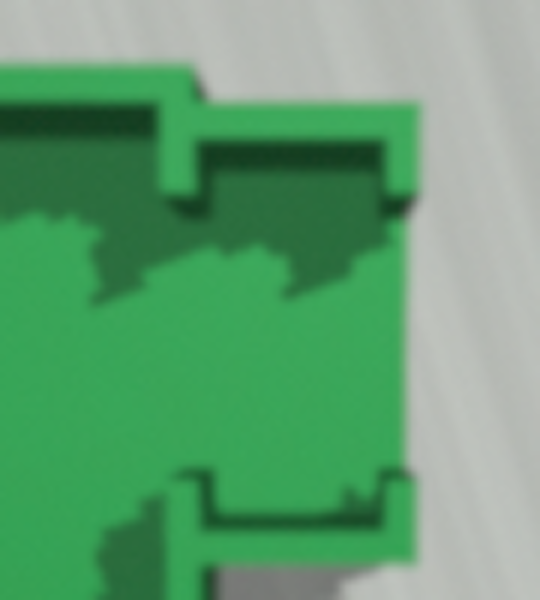

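View pics/w5g.png

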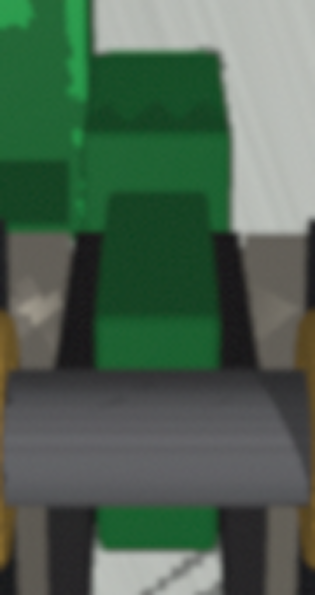

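```bash
python3 - <<'E'
from h import *
o=env.get_obs();R=o['ee_rot'];p=o['tcp_pos']
T=lambda w:(np.atleast_2d(w)-p)@R*1000
Z=lambda u,v:(270+u/6,60+v/6)
pk=ray('wrist',[Z(198,142),Z(385,142),Z(382,532),Z(207,532)],.05,o)
ou=ray('wrist',[Z(418,103),Z(415,562)],.05,o)
print('pocket inner',T(pk),T(pk).mean(0),pk.mean(0));print('outer',T(ou))
a=(pk[0]+pk[1]-pk[2]-pk[3]);print('pocket y az',np.degrees(np.arctan2(a[1],a[0])),'outer',np.degrees(np.arctan2(*(ou[0]-ou[1])[1::-1])))
print('tool z az',np.degrees(np.arctan2(R[1,2],R[0,2])))
zt=p[2]-.0612+.081;zs=zt-.036
K=lambda u,v:(280+u/3.5,220+v/3.5)
print('tabtop',T(ray('wrist',[K(95,317),K(220,317),K(218,548),K(97,548)],zt,o)))
print('shoulder',T(ray('wrist',[K(85,130),K(230,130),K(108,192),K(208,192)],zs,o)))
print('bottom',T(ray('wrist',[K(92,50),K(217,50)],zt-.081,o)))
E
```

```text
pocket inner [[-15.5424 157.9288  99.939 ]
 [  5.8486 157.9336  99.9349]
 [  5.7567 157.9308  56.3313]
 [-15.0822 157.9261  56.3367]] [ -4.7548 157.9298  78.1355] [ 0.3876 -0.1267  0.05  ]
outer [[  9.5834 157.9348 104.1065]
 [  9.7191 157.9315  52.8276]]
pocket y az -109.50422918253214 outer -109.5946609753717
tool z az -109.74625455522376
tabtop [[ -6.6356 -19.8006  13.3366]
 [  5.1723 -19.798   13.3311]
 [  5.2654 -19.7996 -11.5761]
 [ -6.7202 -19.8023 -11.5695]]
shoulder [[-9.1531 16.1992 20.3549]
 [ 7.8105 16.2031 20.3483]
 [-6.5314 16.1993 12.6518]
 [ 5.3096 16.202  12.647 ]]
bottom [[-10.232   61.1989  18.3116]
 [  8.161   61.203   18.305 ]]
```

Call:
carry_out --motion '[-0.2,2,0,0,0,0,255,-0.2,2,0,0,0,0,255,0,2,0,0,0,0,255,0,2,0,0,0,0,255,0,0,0,0,0,0,255,0,0,0,0,0,0,255,0,0,0,0,0,0,255]'

```text
time_s: 9.28
tcp_pos: [0.4141, -0.0538, 0.129]
ee_rot: [[-0.94, 0.001, -0.34], [0.34, -0.0, -0.94], [-0.001, -1.0, -0.0]]
contact_force: [0.6, 0.3, -0.8]
width: 0.139
```

```bash
python3 - <<'E'
from h import *
o=env.get_obs();R=o['ee_rot'];p=o['tcp_pos'];print(p,o['width']*88,o['contact_force'],o['joints'])
im=env.get_image('wrist')[:,:,::-1]
cv2.imwrite('pics/w6.png',im)
cv2.imwrite('pics/w6z.png',cv2.resize(im[20:320,250:400],None,fx=2,fy=2,interpolation=cv2.INTER_CUBIC))
E
```

```text
[ 0.4141 -0.0538  0.129 ] 12.261862792531694 [ 0.6322  0.3183 -0.8022] [ 0.3483  0.0342 -0.6813  0.0006 -0.8545 -0.6959]
```

View pics/w6.png

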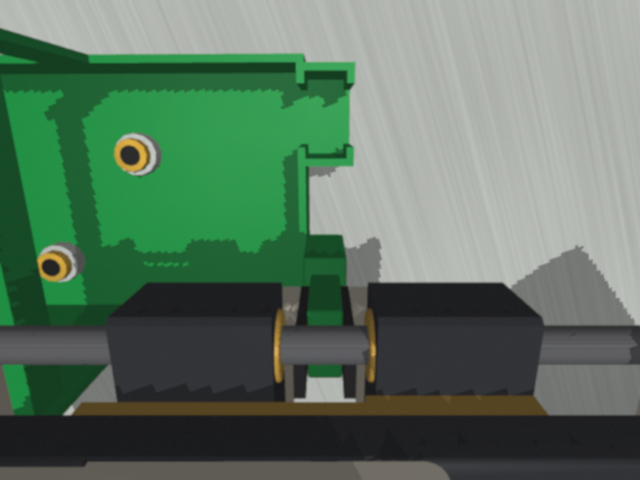

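View pics/w6z.png

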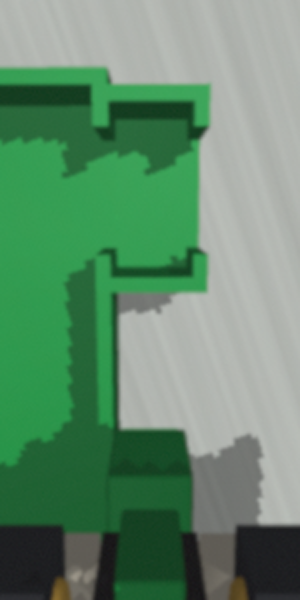

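```bash
python3 - <<'E'
import cv2
a=cv2.imread('pics/w6.png')
cv2.imwrite('pics/w6a.png',cv2.resize(a[50:180,280:370],None,fx=4.5,fy=4.5,interpolation=cv2.INTER_CUBIC))
cv2.imwrite('pics/w6b.png',cv2.resize(a[220:320,280:370],None,fx=6,fy=6,interpolation=cv2.INTER_CUBIC))
E
```

```text
(no output)
```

View pics/w6a.png

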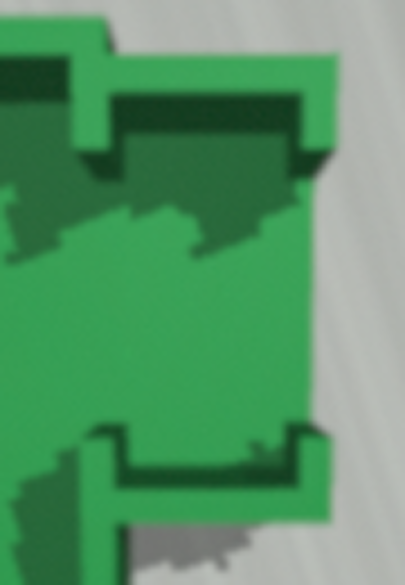

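View pics/w6b.png

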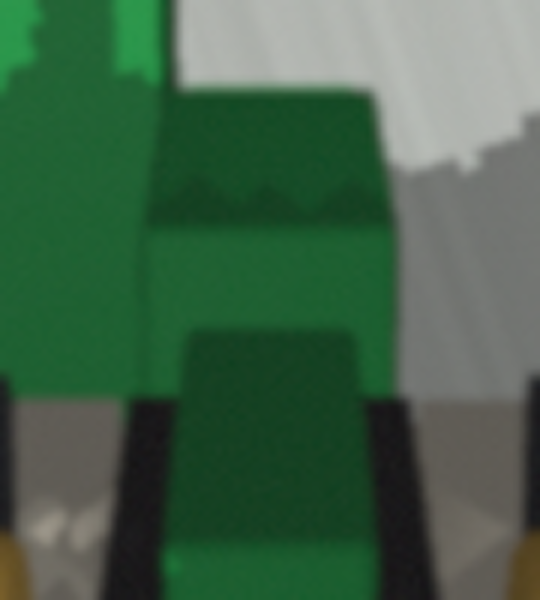

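```bash
python3 - <<'E'
from h import *
o=env.get_obs();R=o['ee_rot'];p=o['tcp_pos']
T=lambda w:(np.atleast_2d(w)-p)@R*1000
Z=lambda u,v:(280+u/4.5,50+v/4.5)
pk=ray('wrist',[Z(110,95),Z(302,95),Z(298,490),Z(117,490)],.05,o)
ou=ray('wrist',[Z(338,55),Z(330,522),Z(72,150),Z(82,440)],.05,o)
print('pocket inner',T(pk),T(pk).mean(0),pk.mean(0));print('outer',T(ou))
zt=p[2]-.0612+.081;zs=zt-.036
K=lambda u,v:(280+u/6,220+v/6)
print('shoulder',T(ray('wrist',[K(148,230),K(397,230),K(187,333),K(356,333)],zs,o)))
print('bottom',T(ray('wrist',[K(165,91),K(372,91)],zt-.075,o)))
E
```

```text
pocket inner [[-10.95    79.1653  98.7211]
 [ 10.5824  79.129   98.7124]
 [ 10.7402  79.1677  55.135 ]
 [-10.6935  79.2039  55.1377]] [-0.0802 79.1665 76.9266] [ 0.3885 -0.126   0.05  ]
outer [[ 14.5373  79.1186 102.8677]
 [ 14.5983  79.1646  51.39  ]
 [-15.3201  79.1779  92.9327]
 [-14.7395  79.2055  60.9227]]
shoulder [[-9.0016 16.1975 19.843 ]
 [ 8.0028 16.1688 19.8469]
 [-6.4036 16.1998 12.3681]
 [ 5.2739 16.1801 12.3716]]
bottom [[-9.3594 55.1985 19.417 ]
 [ 7.9025 55.1694 19.4195]]
```

Call:
carry_out --motion '[0.04,0,2,0,0,0,255,0,0,2,0,0,0,255,0,0,2,0,0,0,255,0,0,1.75,0,0,0,255,0,0,0,0,0,0,255,0,0,0,0,0,0,255,0,0,0,0,0,0,255]'

```text
time_s: 9.92
tcp_pos: [0.3876, -0.1262, 0.1289]
ee_rot: [[-0.94, 0.002, -0.341], [0.341, 0.0, -0.94], [-0.002, -1.0, -0.001]]
contact_force: [0.2, -0.3, -0.2]
width: 0.133
```

```bash
python3 - <<'E'
from h import *
o=env.get_obs();R=o['ee_rot'];p=o['tcp_pos'];print(p,o['width']*88,o['contact_force'],o['joints'],R)
p0=np.array([.4141,-.0538,.129]);print(R.T@(p-p0)*1000)
for n in ('scene','side','wrist'):
  cv2.imwrite(f'pics/{n}7.png',env.get_image(n)[:,:,::-1])
a=cv2.imread('pics/scene7.png');b=cv2.imread('pics/side7.png')
def z(i,x,y,w,h,s): return cv2.resize(i[y:y+h,x:x+w],None,fx=s,fy=s,interpolation=cv2.INTER_CUBIC)
cv2.imwrite('pics/c7.png',np.hstack([z(a,290,180,80,100,5),z(b,340,190,80,100,5)]))
E
```

```text
[ 0.3876 -0.1262  0.1289] 11.67379378351279 [ 0.2384 -0.2986 -0.2048] [ 0.1752  0.0153 -0.701   0.0001 -0.8524 -0.5228] [[-0.9402  0.0021 -0.3406]
 [ 0.3406  0.0003 -0.9402]
 [-0.0019 -1.     -0.0009]]
[ 0.2793  0.019  77.141 ]
```

View pics/c7.png

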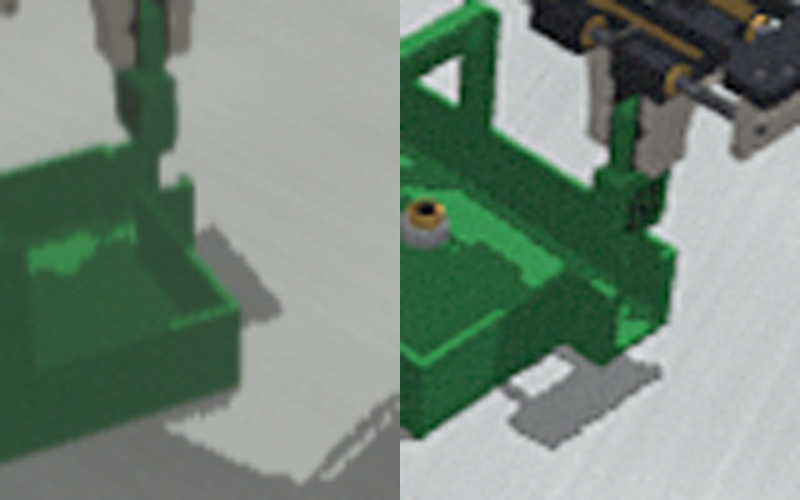

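View pics/wrist7.png

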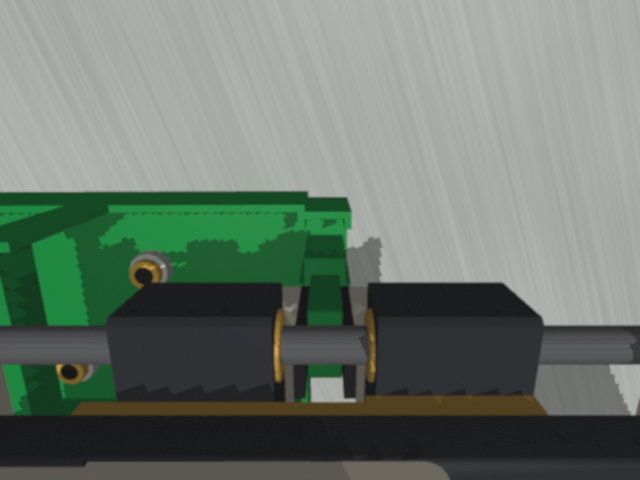

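Call:
carry_out --motion '[0.01,1,0.03,0,0,0,255,0,1,0,0,0,0,255,0,0.8,0,0,0,0,255,0,0.5,0,0,0,0,255,0,0.5,0,0,0,0,255,0,0,0,0,0,0,255]'

```text
time_s: 10.57
tcp_pos: [0.3863, -0.1264, 0.0891]
ee_rot: [[-0.94, -0.002, -0.34], [0.34, -0.0, -0.94], [0.001, -1.0, 0.001]]
contact_force: [-0.7, 0.1, 0.4]
width: 0.134
```

Call:
carry_out --motion '[0,0.5,0,0,0,0,255,0,0.5,0,0,0,0,255,0,0.5,0,0,0,0,255,0,0.4,0,0,0,0,255,0,0,0,0,0,0,255,0,0,0,0,0,0,255]'

```text
time_s: 11.07
tcp_pos: [0.3865, -0.1266, 0.0707]
ee_rot: [[-0.94, -0.001, -0.34], [0.34, -0.0, -0.94], [0.001, -1.0, 0.0]]
contact_force: [-0.1, -0.3, -0.5]
width: 0.136
```

Call:
carry_out --motion '[0,0.2,0,0,0,0,255,0,0.2,0,0,0,0,255,0,0,0,0,0,0,255,0,0,0,0,0,0,255]'

```text
time_s: 11.4
tcp_pos: [0.3866, -0.1265, 0.0669]
ee_rot: [[-0.94, -0.0, -0.34], [0.34, 0.0, -0.94], [0.0, -1.0, 0.0]]
contact_force: [0.5, -0.1, -1.3]
width: 0.134
```

Call:
carry_out --motion '[0,0.1,0,0,0,0,255,0,0.1,0,0,0,0,255,0,0.1,0,0,0,0,255,0,0,0,0,0,0,255,0,0,0,0,0,0,255]'

```text
time_s: 11.82
tcp_pos: [0.3874, -0.1267, 0.0659]
ee_rot: [[-0.941, 0.001, -0.339], [0.339, -0.001, -0.941], [-0.001, -1.0, 0.0]]
contact_force: [-7.8, 3.4, 30.1]
width: 0.135
```

```bash
cat > look.py <<'E'
import sys
from h import *
t=sys.argv[1]
o=env.get_obs();R=o['ee_rot'];p=o['tcp_pos'];print(o['time_s'],p,o['width']*88,o['contact_force'],o['joints'])
ims={n:env.get_image(n)[:,:,::-1] for n in ('scene','side')}
for n,i in ims.items(): cv2.imwrite(f'pics/{n}{t}.png',i)
def z(i,x,y,w,h,s): return cv2.resize(i[y:y+h,x:x+w],None,fx=s,fy=s,interpolation=cv2.INTER_CUBIC)
cv2.imwrite(f'pics/c{t}.png',np.hstack([z(ims['scene'],290,180,80,100,5),z(ims['side'],340,190,80,100,5)]))
E
python3 look.py 8
```

```text
11.8167 [ 0.3874 -0.1267  0.0659] 11.865461045253143 [-7.7997  3.3614 30.0645] [ 0.1747  0.1184 -0.7827  0.0015 -0.6685 -0.5216]
```

View pics/c8.png

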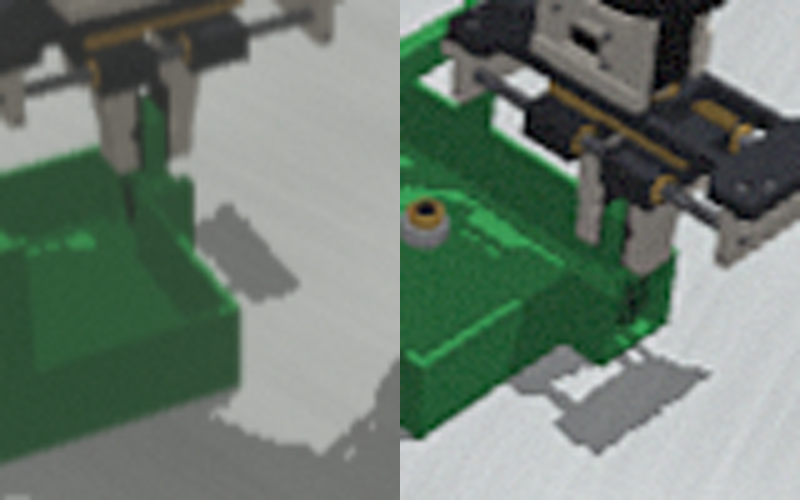

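Call:
carry_out --motion '[0,-0.15,0,0,0,0,255,0,0,0,0,0,0,100,0,0,0,0,0,0,100,0,0,0,0,0,0,100,0,0,0,0,0,0,100,0,0,0,0,0,0,100,0,-1,0,0,0,0,100,0,-2,0,0,0,0,100,0,-3,0,0,0,0,100,0,-4,0,0,0,0,100,0,-4,0,0,0,0,100,0,-3,-2,0,0,0,100,0,0,-3,0,0,0,100,0,0,-3,0,0,0,100,0,0,0,0,0,0,100,0,0,0,0,0,0,100]'

```text
time_s: 13.25
tcp_pos: [0.4141, -0.0502, 0.2353]
ee_rot: [[-0.941, -0.0, -0.338], [0.338, 0.0, -0.941], [0.0, -1.0, 0.0]]
contact_force: [-0.3, -0.6, -0.7]
width: 0.61
```

```bash
python3 look.py 9;python3 - <<'E'
from h import *
o=env.get_obs();R=o['ee_rot'];p=o['tcp_pos'];print(R)
im=env.get_image('wrist')[:,:,::-1]
cv2.imwrite('pics/w9.png',im)
E
```

```text
13.25 [ 0.4141 -0.0502  0.2353] 53.65009457436918 [-0.347  -0.5961 -0.7342] [ 0.3569 -0.0826 -0.519  -0.0002 -1.1346 -0.7014]
[[-0.9406 -0.001  -0.3395]
 [ 0.3395 -0.0003 -0.9406]
 [ 0.0008 -1.      0.0006]]
```

View pics/c9.png

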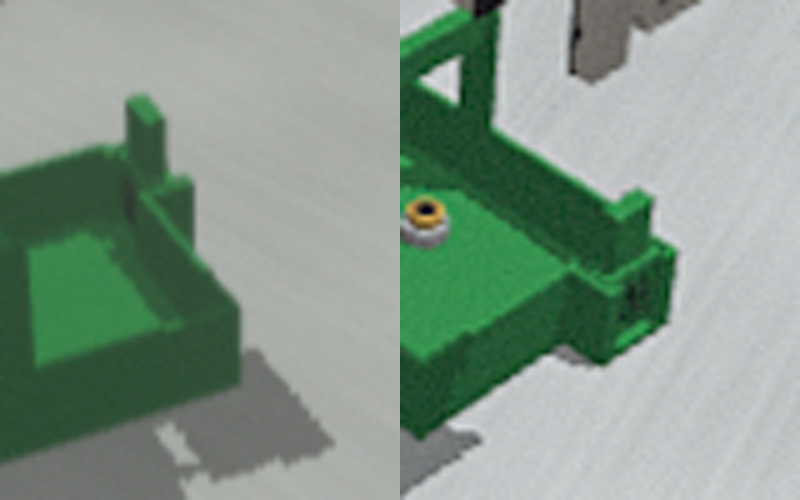

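View pics/w9.png

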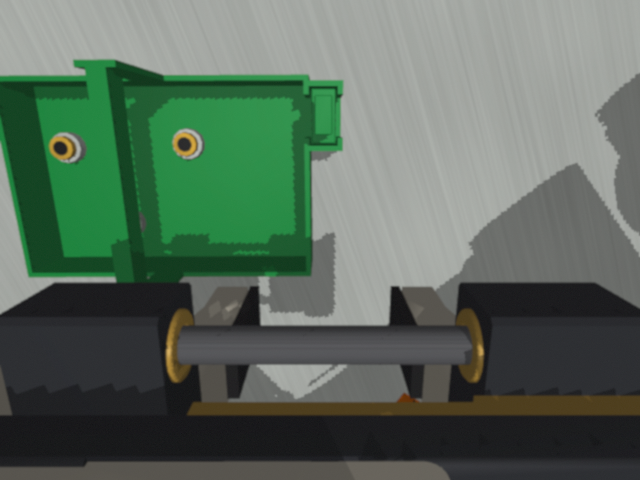

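Call:
carry_out --motion '[-3,0,-0.5,0,0,0,100,-3,0,-0.5,0,0,0,100,-3,0,-0.5,0,0,0,100,-3,0,-0.5,0,0,0,100,-1.1,0,-0.5,0,0,0,100,0,0,0,0,0,0,100,0,0,0,0,0,0,100]'

```text
time_s: 13.98
tcp_pos: [0.545, -0.0732, 0.2344]
ee_rot: [[-0.94, -0.002, -0.342], [0.342, -0.0, -0.94], [0.002, -1.0, 0.001]]
contact_force: [0.4, -0.9, -0.1]
width: 0.613
```

```bash
python3 - <<'E'
from h import *
o=env.get_obs();R=o['ee_rot'];p=o['tcp_pos'];print(p,R)
im=env.get_image('wrist')[:,:,::-1]
cv2.imwrite('pics/w10.png',im)
q=[.5246,-.1245,2.796];c,s=np.cos(q[2]),np.sin(q[2])
for l in [(0,.076,.125),(0,-.076,.125)]: print(proj('wrist',[q[0]+c*l[0]-s*l[1],q[1]+s*l[0]+c*l[1],l[2]],o))
E
```

```text
[ 0.545  -0.0732  0.2344] [[-0.9398 -0.0023 -0.3417]
 [ 0.3417 -0.0003 -0.9398]
 [ 0.0021 -1.      0.0011]]
[[328.1472  15.3034]]
[[328.3697 273.897 ]]
```

View pics/w10.png

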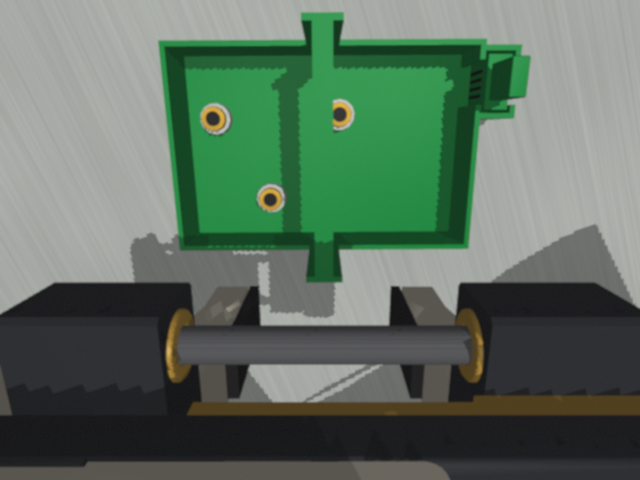

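```bash
python3 - <<'E'
from h import *
im=cv2.imread('pics/w10.png')
cv2.imwrite('pics/w10z.png',cv2.resize(im[0:300,280:370],None,fx=2,fy=2))
o=env.get_obs();R=o['ee_rot'];p=o['tcp_pos']
r=ray('wrist',[(322.5,15),(323.8,280)],.125,o);print(r,(r-p)@R*100,np.linalg.norm(r[0]-r[1]))
d=r[0]-r[1];print(np.degrees(np.arctan2(d[1],d[0])),np.degrees(np.arctan2(R[1,2],R[0,2])))
m=r.mean(0);m[2]=.107;print(m,(m-p)@R*100)
E
```

```text
[[ 0.5014 -0.1971  0.125 ]
 [ 0.5542 -0.0496  0.125 ]] [[-0.1919 10.9905 13.1335]
 [-0.1292 10.9804 -2.5317]] 0.15665359667382814
-109.71931894651263 -109.948552707746
[ 0.5278 -0.1234  0.107 ] [-0.1633 12.7855  5.2997]
```

View pics/w10z.png

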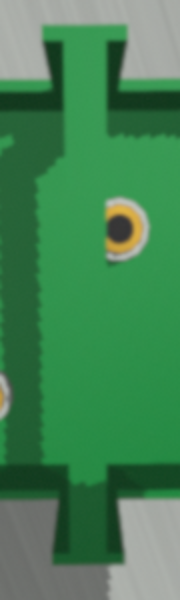

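Call:
carry_out --motion '[-0.16,0,2,0,0,0,100,0,0,2,0,0,0,100,0,0,1.3,0,0,0,100,0,2,0,0,0,0,100,0,3,0,0,0,0,100,0,3,0,0,0,0,100,0,2,0,0,0,0,100,0,0,0,0,0,0,100,0,0,0,0,0,0,100]'

```text
time_s: 14.78
tcp_pos: [0.5281, -0.123, 0.1356]
ee_rot: [[-0.94, -0.001, -0.34], [0.34, -0.0, -0.94], [0.001, -1.0, 0.001]]
contact_force: [0.4, -0.5, 0.4]
width: 0.607
```

```bash
python3 - <<'E'
from h import *
o=env.get_obs();R=o['ee_rot'];p=o['tcp_pos'];print(p,(np.array([.5278,-.1234,.107])-p)@R*100,o['contact_force'])
im=env.get_image('wrist')[:,:,::-1]
cv2.imwrite('pics/w11.png',im)
E
```

```text
[ 0.5281 -0.123   0.1356] [0.013  2.857  0.0499] [ 0.3793 -0.4987  0.4228]
```

View pics/w11.png

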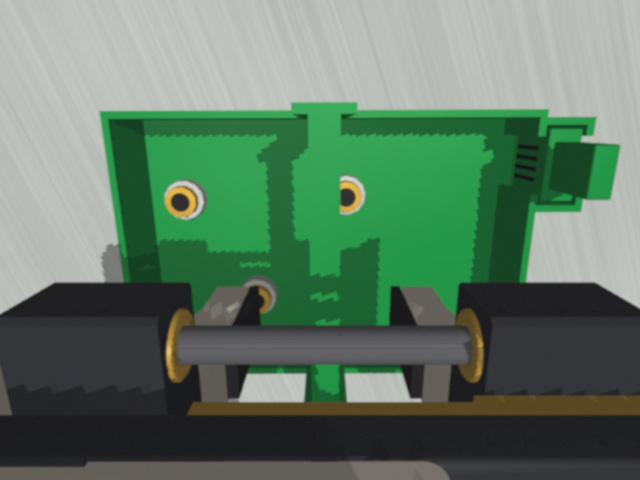

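Call:
carry_out --motion '[0,1.5,0,0,0,0,100,0,1.3,0,0,0,0,100,0,0,0,0,0,0,100,0,0,0,0,0,0,180,0,0,0,0,0,0,255,0,0,0,0,0,0,255,0,0,0,0,0,0,255,0,0,0,0,0,0,255,0,0,0,0,0,0,255,0,0,0,0,0,0,255]' --newtons 60

```text
time_s: 15.67
tcp_pos: [0.5287, -0.1227, 0.1075]
ee_rot: [[-0.94, -0.001, -0.34], [0.34, 0.0, -0.94], [0.001, -1.0, 0.0]]
contact_force: [-5.5, 3.5, 4.3]
width: 0.14
```

```bash
python3 look.py 12
```

```text
15.6667 [ 0.5287 -0.1227  0.1075] 12.288663771220135 [-5.4522  3.4923  4.3198] [ 0.1331  0.2665 -0.4502 -0.0002 -0.8548 -0.48  ]
```

View pics/side12.png

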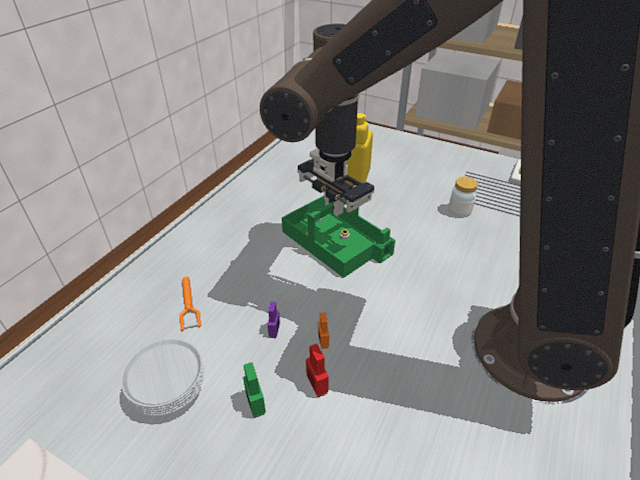

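Call:
carry_out --motion '[0,-0.4,0,0,0,0,255,0,-0.8,0,0,0,0,255,0,-1.2,0,0,0,0,255,0,-1.6,0,0,0,0,255,0,-2,0,0,0,0,255,0,-2,0,0,0,0,255,0,-2,0,0,0,0,255,0,-2,0,0,0,0,255,0,-1.6,0,0,0,0,255,0,-1.2,0,0,0,0,255,0,-0.8,0,0,0,0,255,0,-0.4,0,0,0,0,255,0,0,0,0,0,0,255,0,0,0,0,0,0,255]'

```text
time_s: 16.93
tcp_pos: [0.5286, -0.1226, 0.2667]
ee_rot: [[-0.94, -0.001, -0.34], [0.34, 0.0, -0.94], [0.001, -1.0, 0.0]]
contact_force: [-0.7, 0.2, -7.3]
width: 0.133
```

```bash
python3 look.py 13; python3 - <<'E'
from h import *
o=env.get_obs();R=o['ee_rot'];print(R,o['moment'])
cv2.imwrite('pics/w13.png',env.get_image('wrist')[:,:,::-1])
E
```

```text
16.9333 [ 0.5286 -0.1226  0.2667] 11.729036710865374 [-0.7141  0.2477 -7.2931] [ 0.1329  0.1229 -0.2342 -0.0005 -1.2148 -0.48  ]
[[-0.9403 -0.002  -0.3403]
 [ 0.3403  0.0001 -0.9403]
 [ 0.0019 -1.      0.0005]] [ 0.0793  0.0235 -0.0544]
```

View pics/side13.png

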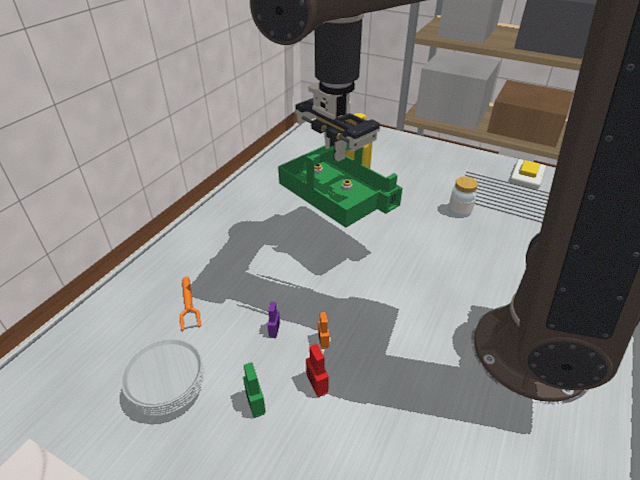

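View pics/w13.png

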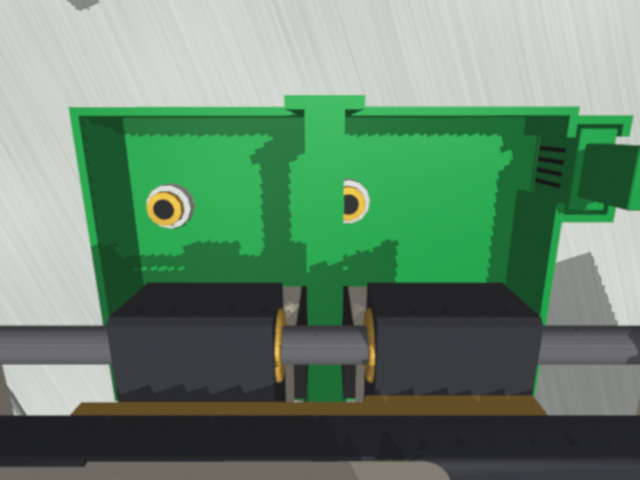

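Call:
carry_out --motion '[0,0,0,-0.025,0,0,255,0,0,0,-0.05,0,0,255,0,0,0,-0.05,0,0,255,0,0,0,-0.05,0,0,255,0,0,0,-0.05,0,0,255,0,0,0,-0.03,0,0,255,0,0,0,-0.02,0,0,255,0,0,0,0,0,0,255,0,0,0,0,0,0,255,0,0,0,0,0,0,255,0,0,0,0,0,0,255,0,0,0,0,0,0,255,0,0,0,0,0,0,255,0,0,0,0,0,0,255]'

```text
time_s: 18.25
tcp_pos: [0.5291, -0.1224, 0.2675]
ee_rot: [[-0.941, 0.092, -0.327], [0.34, 0.255, -0.905], [0.0, -0.962, -0.271]]
contact_force: [0.1, 0.2, -5.6]
width: 0.135
```

```bash
python3 look.py 14; python3 - <<'E'
from h import *
o=env.get_obs();R=o['ee_rot'];print(R,o['moment'])
cv2.imwrite('pics/w14.png',env.get_image('wrist')[:,:,::-1])
E
```

```text
18.25 [ 0.5291 -0.1224  0.2675] 11.865711547854417 [ 0.1036  0.1972 -5.6207] [-0.0634  0.1256 -0.145  -0.2797 -1.2342 -0.1989]
[[-0.9405  0.0923 -0.327 ]
 [ 0.3398  0.2553 -0.9052]
 [-0.0001 -0.9624 -0.2715]] [-1.4655  0.5159 -0.0197]
```

View pics/w14.png

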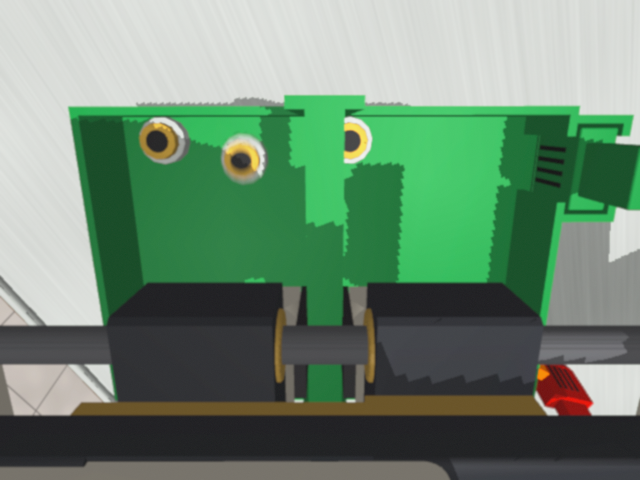

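View pics/scene14.png

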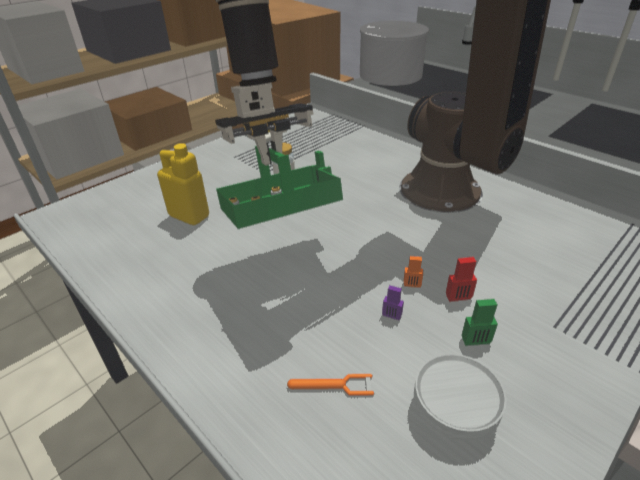

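Call:
carry_out --motion '[0,0,0,0,0,0,255,0,0,0,0,0,0,255,0,0,0,0,0,0,255,0,0,0,0,0,0.025,255,0,0,0,0,0,0.045,255,0,0,0,0,0,0.05,255,0,0,0,0,0,0.05,255,0,0,0,0,0,0.05,255,0,0,0,0,0,0.05,255,0,0,0,0,0,0.045,255,0,0,0,0,0,0.028,255,0,0,0,0,0,0,255,0,0,0,0,0,0,255,0,0,0,0,0,0,255,0,0,0,0,0,0,255,0,0,0,0,0,0,255,0,0,0,0,0,0,255,0,0,0,0,0,0,255,0,0,0,0,0,0,255,0,0,0,0,0,0,255]'

```text
time_s: 20.07
tcp_pos: [0.529, -0.1228, 0.2673]
ee_rot: [[-0.855, 0.403, -0.327], [0.406, 0.126, -0.905], [-0.323, -0.907, -0.271]]
contact_force: [-0.2, -0.4, -5.9]
width: 0.137
```

```bash
python3 look.py 15; python3 - <<'E'
from h import *
o=env.get_obs();R=o['ee_rot'];p=o['tcp_pos'];print(R,o['moment'],'tilt',np.degrees(np.arccos(-R[2,1])), 'dir',np.degrees(np.arctan2(-R[2,2],-R[2,0])))
A=np.c_[R[:,0],R[:,2],-R[:,1]]; h=p-R[:,1]*.008
for l in [(.146,.076,0),(.12,.08,0),(.146,.024,0)]: print((h+A@(np.array(l)-[0,0,.115]))[2])
cv2.imwrite('pics/w15.png',env.get_image('wrist')[:,:,::-1])
E
```

```text
20.0667 [ 0.529  -0.1228  0.2673] 12.044809361001196 [-0.2196 -0.3957 -5.9262] [ 0.0547 -0.0809 -0.4608 -0.1494 -0.7726 -0.3648]
[[-0.8546  0.4032 -0.3273]
 [ 0.4062  0.1261 -0.9051]
 [-0.3237 -0.9064 -0.2715]] [-0.6842  2.4109  0.0131] tilt 24.991839234178062 dir 39.99346175681549
0.10257612556441284
0.10990557827660677
0.11669588677861864
```

View pics/w15.png

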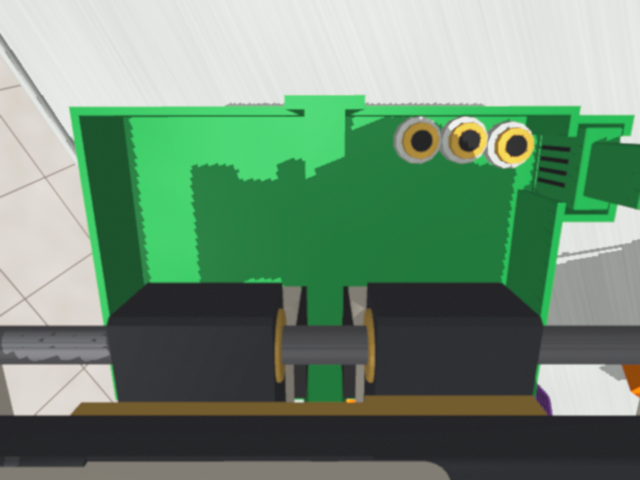

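View pics/side15.png

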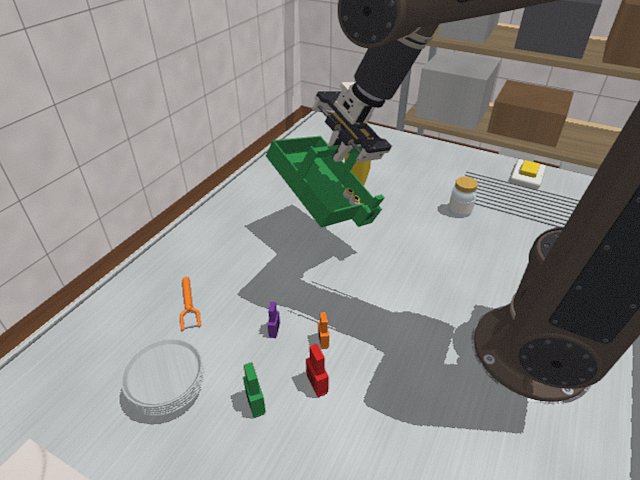

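View pics/scene15.png

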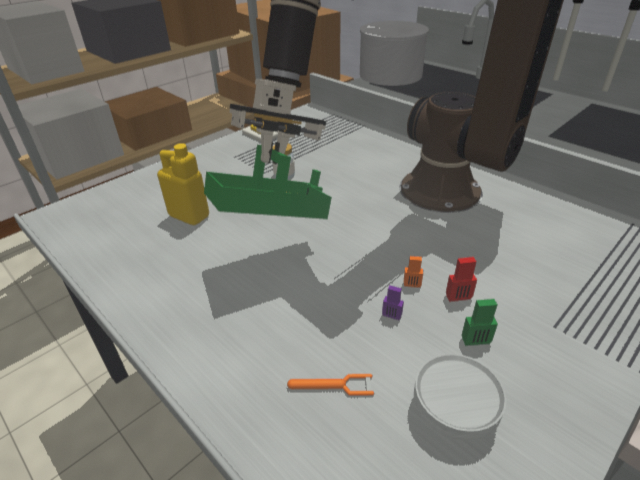

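```bash
python3 - <<'E'
from h import *
o=env.get_obs();R=o['ee_rot'];p=o['tcp_pos']
im=env.get_image('wrist')[:,:,::-1];cv2.imwrite('pics/w16.png',im)
cv2.imwrite('pics/w16z.png',cv2.resize(im[90:240,380:640],None,fx=3,fy=3,interpolation=cv2.INTER_CUBIC))
A=np.c_[R[:,0],R[:,2],-R[:,1]]; h=p-R[:,1]*.008; t0=h-A@[0,0,.115]
def W(l): return t0+A@np.array(l)
for l in [(.116,.076,.005),(.116,.076,.05),(.116,0,.005),(.131,.05,.05),(.142,.072,.05),(-.12,.08,.05)]: print(l,proj('wrist',W(l),o))
# ray to tray plane z=.022 (nozzle tops) 
m,E=ext('wrist',o)
c=-E[:3,:3].T@E[:3,3]
for uv in [(420,140),(468,138),(515,146)]:
  d=np.array([(uv[0]-m['cx'])/m['fx'],-(uv[1]-m['cy'])/m['fy'],-1])@E[:3,:3]
  cl=A.T@(c-t0);dl=A.T@d; print(uv,(cl+dl*((.022-cl[2])/dl[2]))*1000)
E
```

```text
(0.116, 0.076, 0.005) [[528.1146 119.2556]]
(0.116, 0.076, 0.05) [[573.5369 117.8564]]
(0.116, 0, 0.005) [[512.0369 246.8118]]
(0.131, 0.05, 0.05) [[595.875  173.8328]]
(0.142, 0.072, 0.05) [[627.455  126.7229]]
(-0.12, 0.08, 0.05) [[ 67.4345 108.9355]]
(420, 140) [51.0766 65.0287 22.    ]
(468, 138) [76.8804 66.0736 22.    ]
(515, 146) [102.7278  61.8642  22.    ]
```

View pics/w16z.png

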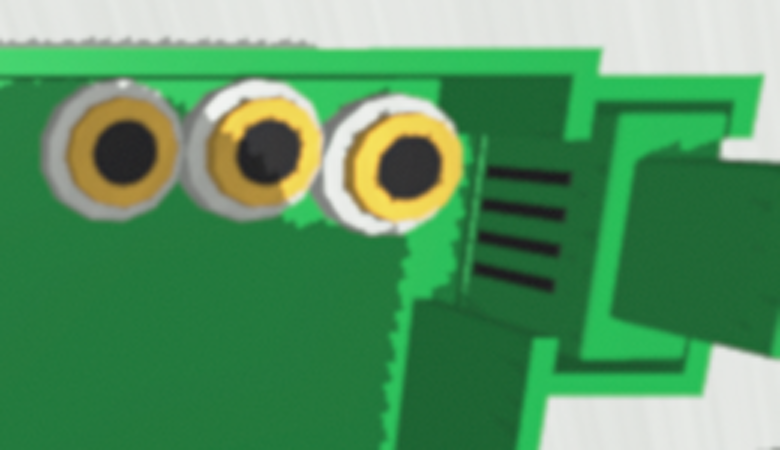

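Call:
carry_out --motion '[0,0,0,0.03,0,0,255,0,0,0,0.06,0,0,255,0,0,0,0.07,0,0,255,0,0,0,0.07,0,0,255,0,0,0,0.06,0,0,255,0,0,0,0.04,0,0,255,0,0,0,0,0,0,255,0,0,0,0,0,0,255,0,0,0,0,0,0,255,0,0,0,0,0,0,255]'

```text
time_s: 21.1
tcp_pos: [0.5291, -0.1229, 0.2677]
ee_rot: [[-0.854, 0.276, -0.441], [0.407, -0.173, -0.897], [-0.324, -0.945, 0.035]]
contact_force: [1.2, 0.1, -6.6]
width: 0.134
```

```bash
python3 - <<'E'
from h import *
o=env.get_obs();R=o['ee_rot'];print(o['time_s'],R[2],o['joints'])
cv2.imwrite('pics/w17.png',env.get_image('wrist')[:,:,::-1])
E
```

```text
21.1 [-0.3239 -0.9454  0.035 ] [ 0.2943 -0.0632 -0.6046  0.3372 -0.8354 -0.9484]
```

View pics/w17.png

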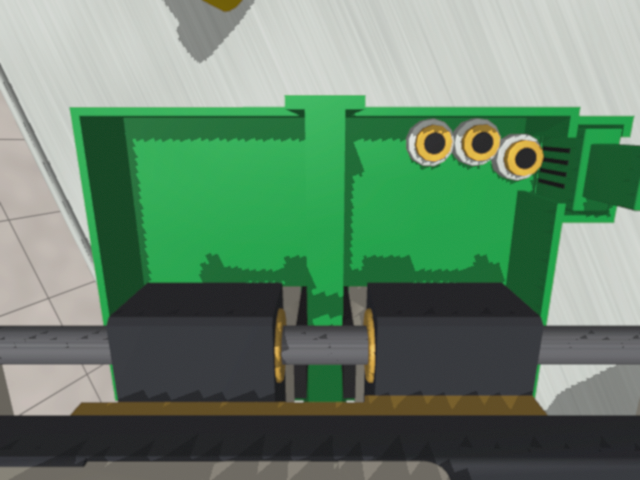

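Call:
carry_out --motion '[0,0,0,0.05,0,0,255,0,0,0,0.05,0,0,255,0,0,0,0,0,0,255,0,0,0,0,0,0,255,0,0,0,0,0,0,255,0,0,0,0,0,0,255]'

```text
time_s: 21.65
tcp_pos: [0.529, -0.1229, 0.2676]
ee_rot: [[-0.854, 0.231, -0.466], [0.407, -0.261, -0.875], [-0.324, -0.937, 0.129]]
contact_force: [0.2, -1.5, -6.6]
width: 0.127
```

```bash
python3 - <<'E'
from h import *
o=env.get_obs();R=o['ee_rot'];print(o['time_s'],R[2],o['joints'])
cv2.imwrite('pics/w18.png',env.get_image('wrist')[:,:,::-1])
E
```

```text
21.65 [-0.3239 -0.9372  0.1293] [ 0.3424 -0.0359 -0.6176  0.4268 -0.8978 -1.0631]
```

View pics/w18.png

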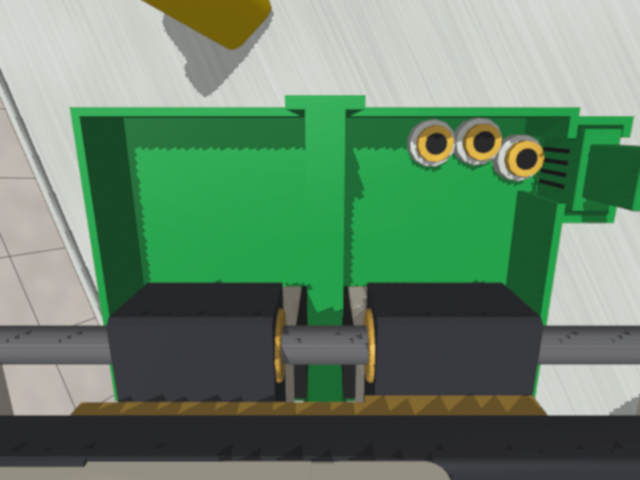

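Call:
carry_out --motion '[0,0,0,0.06,0,0,255,0,0,0,0.06,0,0,255,0,0,0,0,0,0,255,0,0,0,0,0,0,255,0,0,0,0,0,0,255]'

```text
time_s: 22.12
tcp_pos: [0.529, -0.1226, 0.2673]
ee_rot: [[-0.855, 0.174, -0.489], [0.406, -0.364, -0.838], [-0.323, -0.915, 0.24]]
contact_force: [-0.1, 1.2, -5.4]
width: 0.134
```

```bash
python3 - <<'E'
from h import *
o=env.get_obs();R=o['ee_rot'];print(o['time_s'],R[2],o['joints'])
cv2.imwrite('pics/w19.png',env.get_image('wrist')[:,:,::-1])
E
```

```text
22.1167 [-0.3234 -0.9153  0.2402] [ 0.3924  0.0073 -0.6201  0.5046 -0.9829 -1.1714]
```

View pics/w19.png

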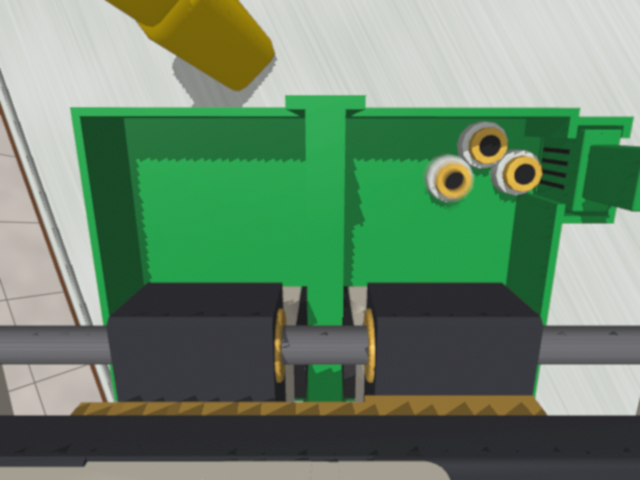

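Call:
carry_out --motion '[0,0,0,-0.05,0,0,255,0,0,0,-0.09,0,0,255,0,0,0,-0.1,0,0,255,0,0,0,-0.1,0,0,255,0,0,0,-0.1,0,0,255,0,0,0,-0.07,0,0,255,0,0,0,-0.04,0,0,255,0,0,0,0,0,0,255,0,0,0,0,0,0,255,0,0,0,0,0,0,255,0,0,0,0,0,0,255,0,0,0,0,0,0,255,0,0,0,0,0,0,255,0,0,0,0,0,0,255,0,0,0,0,0,0,255]'

```text
time_s: 23.42
tcp_pos: [0.5291, -0.1223, 0.2673]
ee_rot: [[-0.855, 0.403, -0.327], [0.405, 0.126, -0.905], [-0.323, -0.907, -0.271]]
contact_force: [-0.6, -0.0, -6.0]
width: 0.13
```

```bash
cat > fin.py <<'E'
import sys
from h import *
o=env.get_obs();R=o['ee_rot'];p=o['tcp_pos']
im=env.get_image('wrist')[:,:,::-1];cv2.imwrite(f'pics/{sys.argv[1]}.png',im)
print(o['time_s'],o['width']*88,o['contact_force'],'tilt',np.degrees(np.arccos(-R[2,1])), 'dir',np.degrees(np.arctan2(-R[2,2],-R[2,0])))
E
python3 fin.py w20; python3 look.py 20
```

```text
23.4167 11.417152492421064 [-0.5843 -0.0446 -5.9744] tilt 24.97136834535367 dir 39.98590791553914
23.4667 [ 0.5291 -0.1224  0.2674] 11.351276980878632 [ 0.1432 -0.8258 -6.1571] [ 0.0555 -0.0812 -0.4609 -0.1491 -0.7724 -0.3651]
```

View pics/w20.png

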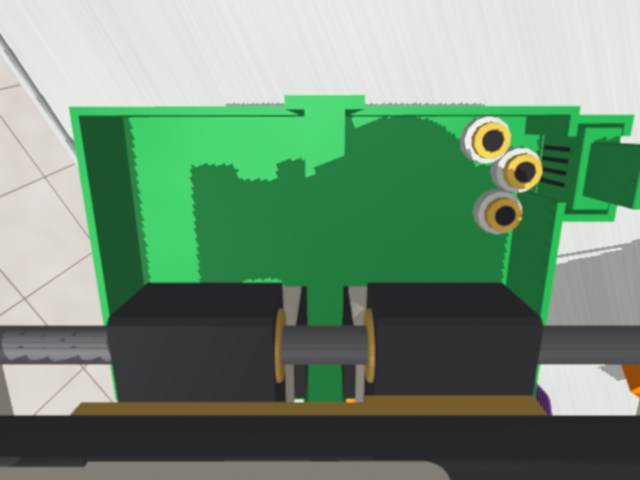

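```bash
python3 - <<'E'
from h import *
o=env.get_obs();R=o['ee_rot'];p=o['tcp_pos']
A=np.c_[R[:,0],R[:,2],-R[:,1]]; h=p-R[:,1]*.008; t0=h-A@[0,0,.115]
m,E=ext('wrist',o);c=-E[:3,:3].T@E[:3,3]
im=cv2.imread('pics/w20.png');cv2.imwrite('pics/w20z.png',cv2.resize(im[90:250,440:640],None,fx=4,fy=4,interpolation=cv2.INTER_CUBIC))
for uv in [(493,140),(525,173),(506,216)]:
  d=np.array([(uv[0]-m['cx'])/m['fx'],-(uv[1]-m['cy'])/m['fy'],-1])@E[:3,:3]
  cl=A.T@(c-t0);dl=A.T@d; q=(cl+dl*((.022-cl[2])/dl[2]))*1000;print(uv,q,np.hypot(q[0]-116,q[1]-76))
E
```

```text
(493, 140) [90.4676 65.0245 22.    ] 27.791472443263284
(525, 173) [110.022   47.3477  22.    ] 29.269304836720334
(506, 216) [102.384   23.1653  22.    ] 54.56099337620054
```

View pics/w20z.png

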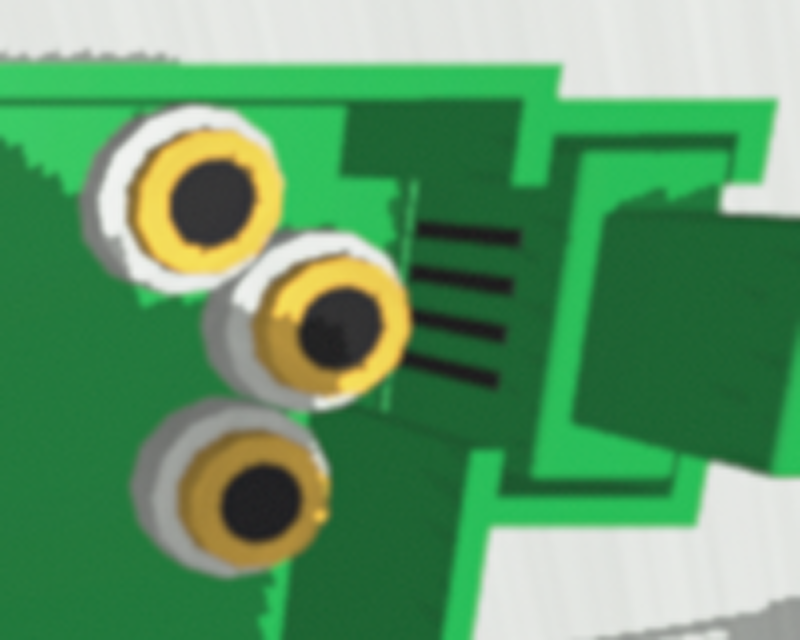

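Call:
carry_out --motion '[0,0,0,0,0,0,255,0,0,0,0,0,0,255,0,0,0,0,0,0,255,0,0,0,0,0,0,255,0,0,0,0,0,0,255,0,0,0,0,0,0,255,0,0,0,0,0,0,255,0,0,0,0,0,0,255,0,0,0,0,0,0,255,0,0,0,0,0,0,255,0,0,0,0,0,0,255,0,0,0,0,0,0,255,0,0,0,0,0,0,255]'

```text
time_s: 24.65
tcp_pos: [0.5291, -0.1227, 0.2675]
ee_rot: [[-0.855, 0.403, -0.327], [0.406, 0.126, -0.905], [-0.324, -0.906, -0.272]]
contact_force: [0.3, 0.2, -5.8]
width: 0.132
```

```bash
python3 fin.py w21; python3 look.py 21; python3 -c "
import cv2,numpy as np
a=cv2.imread('pics/w20.png').astype(int);b=cv2.imread('pics/w21.png').astype(int)
d=abs(a-b).max(2)[95:250,60:640];print(d.mean(),(d>40).sum())
c=cv2.imread('pics/side21.png')[120:240,260:400];cv2.imwrite('pics/s21z.png',cv2.resize(c,None,fx=5,fy=5,interpolation=2))"
```

```text
24.65 11.646092706577141 [ 0.3404  0.2323 -5.8258] tilt 24.99525167779882 dir 39.99283873081354
24.7 [ 0.529  -0.1227  0.2674] 11.6983476326142 [-0.2527 -0.3905 -7.049 ] [ 0.0549 -0.0813 -0.4609 -0.1493 -0.7724 -0.3649]
1.661979977753059 182
```

View pics/s21z.png

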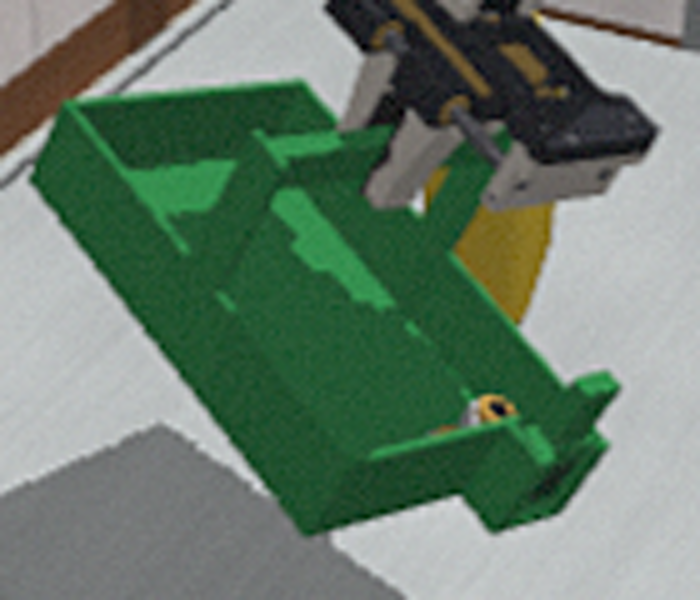

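View pics/scene21.png

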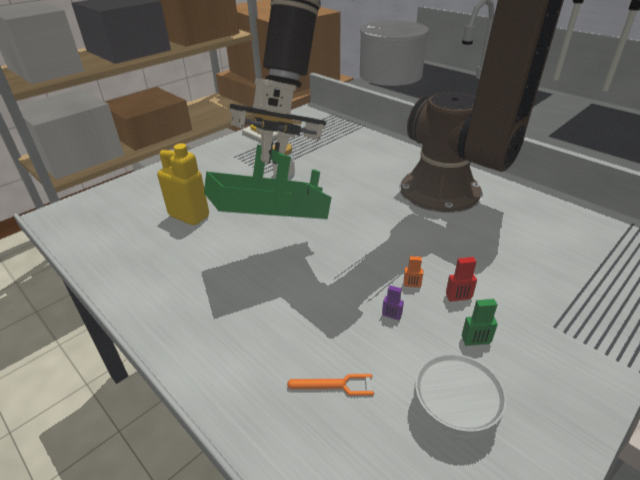

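```bash
python3 -c "
import cv2,numpy as np
a=cv2.imread('pics/w20.png');b=cv2.imread('pics/w21.png')
d=abs(a.astype(int)-b).max(2);d[:95]=0;d[250:]=0;v,u=np.where(d>40);print(u.min(),u.max(),v.min(),v.max(),np.median(u),np.median(v))
f=lambda i:cv2.resize(i[90:250,440:640],None,fx=2,fy=2)
cv2.imwrite('pics/cmp.png',np.hstack([f(a),f(b)]))"
```

```text
131 530 103 246 352.0 163.5
```

View pics/cmp.png

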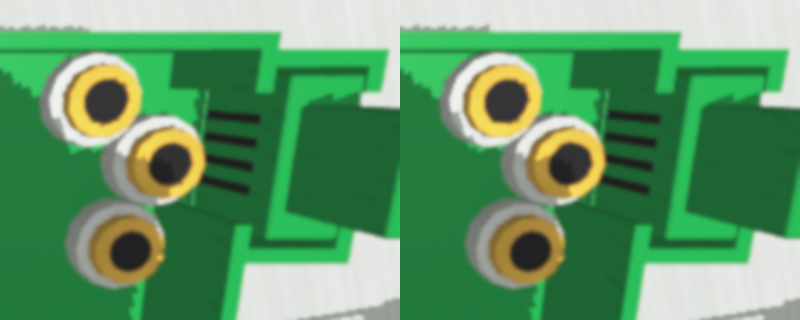

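```bash
python3 -c "
from workcell import env
print(env.finish_job())"
```

```text
the job is handed in; nothing more can be done
None
```

I pressed the smaller green gate into the pocket, lifted the tray by its handle, and tipped it so the nozzles slid into the outlet corner. I handed the job in at about 25 s with the tray still held up and tilted.

- **Gate:** It bottomed with about 30 N of downward push while the tray stood flat. The bottoming height matched a flush shoulder to within about 0.5 mm, and the later pictures still show the shoulder level with the rim. I did not measure flushness again after the tilt.
- **Tray:** It is tilted 25.0° in the 40° direction between its +x and +y axes. By calculation from the arm pose, its lowest point is about 10 cm above the worktop. The handle did not slip in the grip at 60 N.
- **Nozzles:** They first lined up in a row along the tray's +y wall, the farthest about 66 mm from the corner. I rocked the tray in the air to bunch them. They now sit about 28, 29 and 55 mm from the corner point, by the gate. One is partly in the window recess against the gate, and the very corner is empty. Pictures taken 1.2 s apart show no movement.
- **Other things:** The final scene picture shows the bystanders and look-alikes in the same places as before.

Checks that disagreed:
- **Pocket position:** The fixed cameras and the wrist camera differed by about 3–4 mm. I used the wrist camera, measuring the pocket against the held gate, and the gate went in without resistance.

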